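Restock the two-lane reagent rack, oldest stock to the front

ROBOT

A 7-joint arm with a two-finger parallel gripper is mounted at the origin on a cart in front of the work surface, level with it; the furniture and walls round the work are solid. World frame = base frame: x ahead of the robot, y to its left, z up, the work surface at z = 0. Lengths are in mm, angles in rad, forces in N, time in s.
With the tool pointing down it reaches from about 425 to 825 mm from the base axis. Payload 3.6 kg.
Tool frame: the origin (TCP) lies at the very end of the fingers, on their centre line; the grasp point (between the pads) lies 19 mm behind it; z points along the fingers, y is the line along which they close (so a half turn about z gives the same grasp; the last joint's range is limited). The gripper opens to 93 mm and grips with 3 to 60 N. Pads are 15 mm wide; open, the fingers measure 128 mm over their backs; the gripper's body (75 mm by 188 mm) begins 65 mm behind the grasp point.
Start: joints at [-1.288, 0.615, -0.013, 1.423, 0.008, 1.103, -0.04], TCP at [197.511, 619.234, 218.64] pointing down, gripper open.
Joint ranges: [-3.12, 3.12], [-0.3, 2.06], [-1.34, 1.32], [0.26, 2.42], [-1.36, 4.5], [0.01, 1.98], [-2.84, 2.84]. Speed limits (rad/s): [2.79, 2.79, 3.14, 3.14, 3.14, 3.14, 3.14].

INTERFACE

Orientations are given as a 3x3 rotation matrix whose columns are the frame's x, y, z axes.
In Python, from bench import observe, grab_frame, get_calibration, finish_job gives the robot as it stands.
- The arm moves only by the tool drive_tool, never from a script. Its argument "commands" is a list of rows, each an object of numbers: "x", "y", "z": the shift along the tool's x, y, z in cm; "ax", "ay", "az": the turn, a rotation vector about the tool's x, y, z in rad. A call has exactly 5 rows; each row is the pose to reach, as a shift and turn from the pose commanded when the call began, along the tool's axes at that moment; what a row does not reach only later rows make up. A row lasts 1/12 s, in which the tool goes at most 41.7 mm and 7.16 degrees, less where a joint would pass 70% of its speed; a pose out of reach is approached as far as the arm can. A call with a gripper value outside its range is refused whole. "hand" is the opening, from 0 (shut) to 1 (fully open), set as the call begins (left out, the last holds). The fingers move at their own pace and stop on an object; "newtons" is the grip in N (left out, the last holds). Time passes only in rows, so rows that repeat a pose let the fingers close, or fill a call up. It gives the time, the measured TCP pose, the force and the opening at its end, in the units of the state.
- observe(): the state, without advancing time (a new reading comes with each control period).
- grab_frame(name): name is "scene" or "top"; returns the picture (480x640x3 uint8, red, green, blue); there is no depth.
- get_calibration(name): a dict with "fx", "fy", "cx", "cy" (pixels), "k1" (the pictures are not rectified: a ray, as slopes to the right and down, at radius r is drawn at 1 + k1 r^2 times it, then the intrinsics apply), "extrinsics" (4x4, takes a point from world to camera coordinates). Camera axes: x right, y down, z forward; pixel columns grow to the right and rows downward; lengths in mm; the calibration is good to about 2 mm. A picture is of the moment at which its call begins. get_calibration takes no time and is no camera call.
- finish_job(): hands the job in, once; it reports no verdict.
The state is a dict: "time_s": time; "joint_positions": joint angles; "dq": joint speeds; "joint_torque": joint torques, N m; "ee_pos": TCP position; "ee_rot": TCP orientation; "force": force on the tool from outside, world axes, zero at the start; "wrist_torque": the same for the moment, N m; "finger_gap": opening from 0.0 (shut) to 1.0 (fully open).
Only numpy, scipy, OpenCV 4.12 (cv2) and the standard library are available. Lean on these libraries where they do the work, as an engineer would, in place of code of your own. Each camera call takes 0.05 s, during which the arm holds its last target. There are 200 camera calls.

TASK

Restock the bottle rack so that the oldest stock is used first: lift the retaining bar out of its rear brackets and lay it on the worktop, then pull the old bottle in each lane forward until it stands close to the front lip. Stand every new bottle that is on the worktop upright in the lane of its own kind (red caps with red, black-capped amber with amber), behind the old one. When all are in, finally lay the bar across the front of the rack, seated in the front pair of brackets, and leave the staining jar and the culture dish where they are.

Things in the scene. Friction and masses are not known exactly. Their poses are not given: they have to be found in the camera images.
- rack: white fixed two-lane bottle rack, base 265 x 264 mm. Origin: on the worktop below the middle of the lanes; x along the lanes to the rear, y left, z up. Lanes centred at y = +-50 mm: 68 mm clear width, floor z = 8 mm, grey walls to z = 22 mm, front lip (inner face x = -104 mm) to z = 20 mm, rear wall (inner face x = +108 mm) to z = 46 mm. Each lane takes a row of three bottles.
- front_seat (a point): point midway between the front pair of blue brackets, at seat height: rack x = -126, y = 0, z = 55 mm, ahead of the lip. Brackets: U-shaped, open upward, at rack y = +-126 mm, 12 mm thick; slot 28 mm wide along x, flared cheeks up to z = 83 mm; end stops at y = +-150 mm leave the bar 5 mm of play at each end.
- rear_seat (a point): the same for the rear pair of blue brackets, of the same shape: rack x = +20, y = 0, z = 55 mm; the bar lies in these at the start.
- bar: loose aluminium retaining bar with dark ends, 22 (x) x 290 (y) x 10 (z) mm, 0.16 kg, with an orange upright grip at its middle, 12 (x) x 36 (y) mm, z = 10 to 42 mm. Origin: centre of its underside, y along the bar, z up. At the start in the rear brackets, underside at 55 mm, across the lanes in front of the old bottles. Either way round is the same.
- old_red: older bottle, standing at the rear of one lane of the rack at the start: white plastic bottle with a red screw cap, round body 43 mm in diameter from 0 to 48 mm height, shoulder to 67 mm, cap 30 mm in diameter up to 85 mm, 0.06 to 0.11 kg; origin: centre of its underside, z up
- old_amber: older bottle, standing at the rear of the other lane at the start (which lane is which varies): brown glass-look bottle with a black screw cap, round body 60 mm in diameter from 0 to 54 mm height, shoulder to 80 mm, cap 40 mm in diameter up to 98 mm, 0.13 to 0.23 kg; origin: centre of its underside, z up
- new_red_1: new bottle, standing on the worktop at the robot's right at the start (may be absent): white plastic bottle with a red screw cap, round body 43 mm in diameter from 0 to 48 mm height, shoulder to 67 mm, cap 30 mm in diameter up to 85 mm, 0.06 to 0.11 kg; origin: centre of its underside, z up
- new_red_2: new bottle, standing on the worktop at the robot's right at the start (may be absent): white plastic bottle with a red screw cap, round body 43 mm in diameter from 0 to 48 mm height, shoulder to 67 mm, cap 30 mm in diameter up to 85 mm, 0.06 to 0.11 kg; origin: centre of its underside, z up
- new_amber_1: new bottle, standing on the worktop at the robot's right at the start (may be absent): brown glass-look bottle with a black screw cap, round body 60 mm in diameter from 0 to 54 mm height, shoulder to 80 mm, cap 40 mm in diameter up to 98 mm, 0.13 to 0.23 kg; origin: centre of its underside, z up
- new_amber_2: new bottle, standing on the worktop at the robot's right at the start (may be absent): brown glass-look bottle with a black screw cap, round body 60 mm in diameter from 0 to 54 mm height, shoulder to 80 mm, cap 40 mm in diameter up to 98 mm, 0.13 to 0.23 kg; origin: centre of its underside, z up
- staining_jar: bystander: clear square staining jar with violet content and lid, 64 x 64 x 113 mm; origin: centre of its underside, z up
- culture_dish: bystander: flat round lidded dish with pink content, 90 mm in diameter, 16 mm high, in front of the fixed microscope (about 0.4 m tall) at the left of the rack, which must not be run into; origin: centre of its underside, z up
- analyser: fixed furniture, keep clear: white and blue desktop analyser, sloping top about 0.1 m high, behind the new bottles; it reaches from world x = 0.51 to 0.83 and y = -0.22 to -0.01

How it is judged:
By the outcome, as a careful person would: the job done as asked, in the order asked, and still so for the second after the job is handed in, with the robot touching nothing.
Of new_red_1, new_amber_1, new_red_2, new_amber_2 only 2 to 4 are there at a start; the rules pass over those that are not, and their reading is None.
At some moment in a run one of bar may be knocked a few centimetres aside while the robot is not near it.
It also fails if it takes over 210 s, if anything falls off the work surface, if the arm or the gripper's body presses on something with over 40 N, if the wrist force passes 120 N, or if a joint passes its speed limit or range.

## Working session

There is one attempt and no reset: what is moved stays moved. The work goes in short steps, Python scripts to look and compute and a tool call to move; the robot and the scene stay as the last step left them, time stands still between calls to the robot, and variables do not carry over. Pictures are saved under pics/ and viewed, on a budget of 14 in all, crops included, one or two more only if the job needs it, and the job is handed in when it is done.

Besides the shell and the picture viewer there is one more tool, called as name(argument=value, ...), one argument or row to a line, values as JSON. drive_tool: Moves the arm, as the interface text tells. Its arguments: {"type":"object","properties":{"commands":{"type":"array"},"hand":{"type":"number"},"newtons":{"type":"number"}},"required":["commands"]}

```bash
mkdir -p pics; ls; python3 - <<'E'
from bench import *
import cv2,numpy as np
np.set_printoptions(precision=3,suppress=True)
print(observe())
for n in("scene","top"):
    c=get_calibration(n);print(n,c)
    cv2.imwrite(f"pics/{n}0.png",grab_frame(n)[:,:,::-1])
E
```

```text
pics
{'time_s': 0.0, 'joint_positions': array([-1.289,  0.616, -0.013,  1.425,  0.008,  1.103, -0.04 ]), 'dq': array([ 0.   , -0.002,  0.001,  0.001,  0.   , -0.   , -0.001]), 'joint_torque': array([ -0.   , -45.895,   0.209, -16.575,  -0.061,   0.021,   0.   ]), 'ee_pos': array([197.261, 618.498, 217.464]), 'ee_rot': array([[-0.953,  0.304, -0.001],
       [ 0.304,  0.953, -0.003],
       [-0.   , -0.003, -1.   ]]), 'force': array([-0.601,  0.642,  0.039]), 'wrist_torque': array([ 0.025, -0.019,  0.036]), 'finger_gap': 0.9981767728066057}
scene {'fx': 454.5944937010165, 'fy': 454.5944937010165, 'cx': 316.7882743138766, 'cy': 245.13870976317264, 'k1': -0.04409333625695112, 'extrinsics': array([[   0.605,   -0.796,    0.011, -313.075],
       [  -0.406,   -0.321,   -0.856,  274.612],
       [   0.685,    0.513,   -0.517,  918.711],
       [   0.   ,    0.   ,    0.   ,    1.   ]])}
top {'fx': 475.4933484707232, 'fy': 475.4933484707232, 'cx': 324.0162311842438, 'cy': 239.23804733848684, 'k1': -0.023229073434311596, 'extrinsics': array([[  -0.003,   -1.   ,    0.   ,   19.811],
       [  -0.995,    0.003,   -0.102,  547.35 ],
       [   0.102,   -0.001,   -0.995, 1293.432],
       [   0.   ,    0.   ,    0.   ,    1.   ]])}
```

View pics/top0.png

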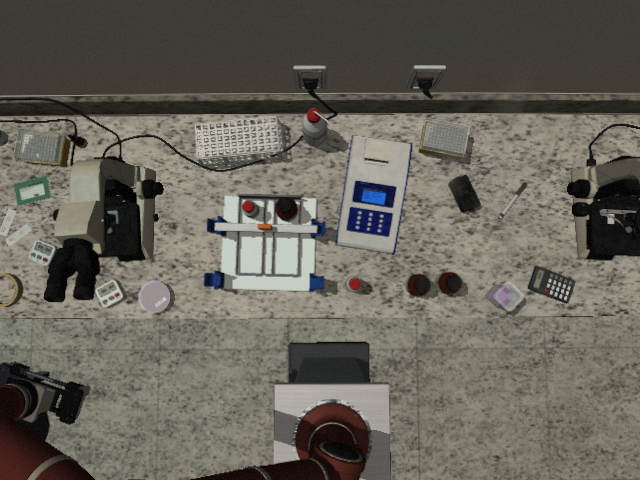

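View pics/scene0.png

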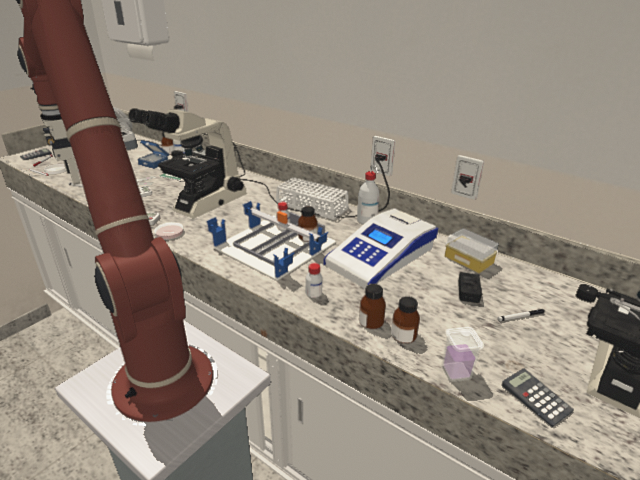

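```bash
cat > h.py <<'E'
from bench import *
import cv2,numpy as np
np.set_printoptions(precision=1,suppress=True)
def ray(n,u,v):
    c=get_calibration(n);K=np.array([[c['fx'],0,c['cx']],[0,c['fy'],c['cy']],[0,0,1]])
    p=cv2.undistortPoints(np.array([[[u,v]]],float),K,np.array([c['k1'],0,0,0]))[0,0]
    E=np.array(c['extrinsics']);R,t=E[:3,:3],E[:3,3]
    return -R.T@t,R.T@np.array([p[0],p[1],1])
def onz(n,u,v,z):
    o,d=ray(n,u,v);return o+d*(z-o[2])/d[2]
def tri(u1,v1,u2,v2):
    o,d=ray('top',u1,v1);q,e=ray('scene',u2,v2)
    s=np.linalg.lstsq(np.c_[d,-e],q-o,rcond=None)[0]
    a,b=o+d*s[0],q+e*s[1];return (a+b)/2,np.linalg.norm(a-b)
def blobs(im,f,box,mn=15):
    m=f(*[im[:,:,i].astype(int) for i in range(3)]).astype(np.uint8)
    x0,y0,x1,y1=box;k=np.zeros_like(m);k[y0:y1,x0:x1]=1
    n,l,s,c=cv2.connectedComponentsWithStats(m*k)
    return [(c[i],s[i]) for i in range(1,n) if s[i][4]>=mn]
red=lambda r,g,b:(r>120)&(g<60)&(b<60)
orange=lambda r,g,b:(r>150)&(g>60)&(g<130)&(b<70)
blue=lambda r,g,b:(b>70)&(r<50)&(b>g+35)
dark=lambda r,g,b:(r<75)&(g<50)&(b<50)
E
python3 - <<'E'
from h import *
im=grab_frame('top')
for n,f,b,z in(('red',red,(225,150,400,310),90),('orange',orange,(200,180,330,280),97),('blue',blue,(195,200,335,300),83),('dark',dark,(270,190,300,225),104),('dark',dark,(400,265,475,305),96)):
    for c,s in blobs(im,f,b): print(n,c,s,onz('top',*c,z))
print('edge',[onz('top',u,318,0) for u in(150,270,400)])
print('micro right',onz('top',160,190,0),'front',onz('top',155,258,0))
print('rack corners',[onz('top',*p,8) for p in((228,290),(316,290))])
big=cv2.resize(im[180:310,140:530],None,fx=2.05,fy=2.05,interpolation=cv2.INTER_CUBIC)
cv2.imwrite('pics/crop1.png',big[:,:,::-1])
E
```

```text
red [247.  205.7] [243 201   9  10  72] [631.7 223.4  90. ]
red [354.1 283.3] [350 279   9  10  73] [424.5 -60.4  90. ]
orange [263.3 225.9] [258 224  12   4  38] [576.3 178.3  97. ]
blue [321.7 228.4] [315 222  10  14  48] [570.8  24.2  83. ]
blue [216.  279.8] [212 274   9  13  93] [434.8 304.   83. ]
blue [316.1 282.8] [310 277  13  12 143] [426.4  39.4  83. ]
dark [285.7 207.1] [270 197  30  24 452] [625.  118.8 104. ]
dark [449.3 283.1] [438 272  24  24 416] [ 424.2 -309.2   96. ]
dark [418.3 284.8] [408 274  22  22 402] [ 420.  -227.9   96. ]
edge [array([330. , 506.2,   0. ]), array([329.6, 169.7,   0. ]), array([ 328.4, -193.5,    0. ])]
micro right [694.1 489.5   0. ] front [498.3 497.4   0. ]
rack corners [array([407.7, 286.8,   8. ]), array([407.1,  40.9,   8. ])]
```

View pics/crop1.png

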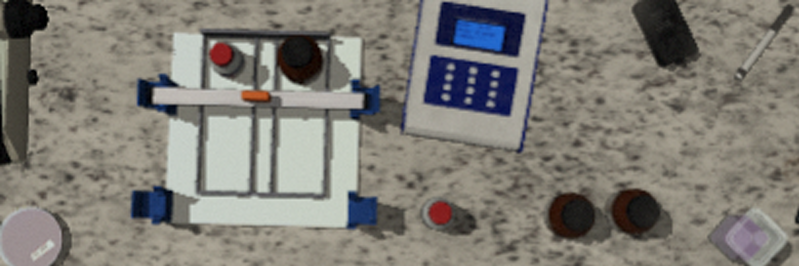

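```bash
python3 - <<'E'
from h import *
im=grab_frame('top')
big=cv2.resize(im[188:300,200:332],None,fx=5,fy=5,interpolation=cv2.INTER_CUBIC)
cv2.imwrite('pics/crop2.png',big[:,:,::-1])
E
```

```text
(no output)
```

View pics/crop2.png

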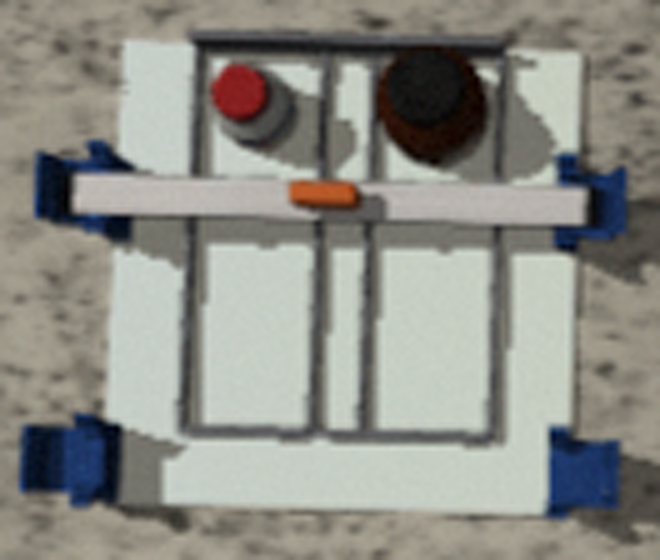

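```bash
python3 - <<'E'
from h import *
P=lambda u,v,z:onz('top',200+(u+.5)/5-.5,188+(v+.5)/5-.5,z)
for n,u,v,z in (('TL',124,41,8),('TR',582,54,8),('BR',577,513,8),('BL~',105,500,8),('c400',341.5,400,22),('c100',350,100,22),('lipL',250,428,20),('lipR',435,433,20),('rearL',196,38,46),('rearR',504,44,46),
 ('barL',73,190,65),('barR',588,205,65),('grip',324,192,97),('redcap',241,91,93),('ambcap',426,86,106),('FLbr',67,458,83),('FRbr',584,470,83)):
    print(n,P(u,v,z))
Q=lambda u,v,z:onz('top',140+(u+.5)/2.05-.5,180+(v+.5)/2.05-.5,z)
print('nr',Q(440,212,85),'na1',Q(578,215,98),'na2',Q(642,211,98),'jar',Q(757,237,113),'dish',Q(28,240,16))
im=grab_frame('scene')
for c,s in blobs(im,red,(260,190,360,300)):print('scene',c,s)
print(tri(354.1,283.3,314.5,269), tri(200+241.5/5-.5,188+91.5/5-.5,283,205))
E
```

```text
TL [674.8 301.7   8. ]
TR [666.3  40.6   8. ]
BR [406.5  43.7   8. ]
BL~ [414.4 307.6   8. ]
c400 [469.4 174.1  22. ]
c100 [637.9 170.8  22. ]
lipL [454.  225.1  20. ]
lipR [451.  122.3  20. ]
rearL [668.9 253.7  46. ]
rearR [664.9  83.1  46. ]
barL [581.7 315.8  65. ]
barR [572.6  36.5  65. ]
grip [576.  175.5  97. ]
redcap [630.9 220.8  93. ]
ambcap [630.9 121.2 106. ]
FLbr [436.5 311.9  83. ]
FRbr [429.5  38.6  83. ]
nr [425.  -61.4  85. ] na1 [ 420.5 -236.2   98. ] na2 [ 425.2 -318.1   98. ] jar [ 391.8 -458.3  113. ] dish [389.2 492.7  16. ]
scene [282.1 206. ] [279 203   7   7  27]
scene [314.2 269.1] [309 265  11   9  47]
(array([425. , -61.7,  72.4]), np.float64(0.5497348822064879)) (array([632.6, 221.9,  84.4]), np.float64(0.6624243365306954))
```

drive_tool(
  commands=[
    {"x":-2.2,"y":-2.8,"z":-0.9,"az":-0.056},
    {"x":-4.4,"y":-5.7,"z":-1.7,"az":-0.112},
    {"x":-6.7,"y":-8.5,"z":-2.6,"az":-0.168},
    {"x":-8.9,"y":-11.4,"z":-3.4,"az":-0.224},
    {"x":-11.1,"y":-14.2,"z":-4.3,"az":-0.28},
  ],
  hand=0.7,
  newtons=25,
)

```text
invalid input at $.commands[0]: expected keys x, y, z, ax, ay, az
```

drive_tool(
  commands=[
    {"x":-3.3,"y":-2.3},
    {"x":-6.6,"y":-4.6},
    {"x":-9.9,"y":-7},
    {"x":-13,"y":-9.3},
    {"x":-16.3,"y":-11.6},
  ],
)

```text
invalid input at $.commands[0]: expected keys x, y, z, ax, ay, az
```

```bash
python3 - <<'E'
from h import *
o=observe();print(o['time_s'],o['ee_pos'],o['ee_rot'].round(3),o['joint_positions'],o['finger_gap'])
im=grab_frame('top')
for c,s in blobs(im,orange,(200,180,330,280)): print(c,s,onz('top',*c,97))
E
```

```text
0.25 [197.4 618.9 218.1] [[-1.   0.3 -0. ]
 [ 0.3  1.  -0. ]
 [-0.  -0.  -1. ]] [-1.3  0.6 -0.   1.4  0.   1.1 -0. ] 1.000413866787298
[263.4 225.9] [258 224  12   4  37] [576.1 178.1  97. ]
```

All six keys are required.

drive_tool(
  commands=[
    {"x":-2.2,"y":-2.8,"z":-0.9,"ax":0,"ay":0,"az":-0.056},
    {"x":-4.4,"y":-5.7,"z":-1.7,"ax":0,"ay":0,"az":-0.112},
    {"x":-6.7,"y":-8.5,"z":-2.6,"ax":0,"ay":0,"az":-0.168},
    {"x":-8.9,"y":-11.4,"z":-3.4,"ax":0,"ay":0,"az":-0.224},
    {"x":-11.1,"y":-14.2,"z":-4.3,"ax":0,"ay":0,"az":-0.28},
  ],
  hand=0.7,
  newtons=25,
)

```text
time_s: 0.72
ee_pos: [260.5, 448.3, 261.8]
ee_rot: [[-1.0, 0.026, 0.0], [0.026, 1.0, -0.001], [-0.0, -0.001, -1.0]]
force: [1.1, 0.3, -0.1]
finger_gap: 0.719
```

drive_tool(
  commands=[
    {"x":-3.3,"y":-2.3,"z":0,"ax":0,"ay":0,"az":0},
    {"x":-6.6,"y":-4.6,"z":0,"ax":0,"ay":0,"az":0},
    {"x":-9.9,"y":-7,"z":0,"ax":0,"ay":0,"az":0},
    {"x":-13,"y":-9.3,"z":0,"ax":0,"ay":0,"az":0},
    {"x":-16.3,"y":-11.6,"z":0,"ax":0,"ay":0,"az":0},
  ],
)

```text
time_s: 1.13
ee_pos: [420.7, 328.2, 262.0]
ee_rot: [[-1.0, 0.028, 0.0], [0.028, 1.0, 0.0], [-0.0, 0.0, -1.0]]
force: [0.4, 0.3, 0.2]
finger_gap: 0.7
```

```bash
cat >> h.py <<'E'
def go(x,y,z,yaw=None):
    "cm shift in tool axes to a world TCP target; yaw = world angle of tool y axis from world +y (rad, ccw)"
    o=observe();R=o['ee_rot'];d=R.T@(np.array([x,y,z])-o['ee_pos'])/10
    w=np.arctan2(-R[0,1],R[1,1])
    print('t%.2f'%o['time_s'],'at',o['ee_pos'],'yaw %.3f'%w,'shift cm',d.round(2),'az',None if yaw is None else round(w-yaw,3),'F',o['force'],'gap %.3f'%o['finger_gap'],'q7 %.2f tilt %s'%(o['joint_positions'][6],R[:2,2].round(3)))
E
python3 - <<'E'
from h import *
go(577,176,230,-.03)
im=grab_frame('top')
for c,s in blobs(im,orange,(200,180,330,280)): print(c,s,onz('top',*c,97))
E
```

```text
t1.13 at [420.7 328.2 262. ] yaw -0.028 shift cm [-16.1 -14.8   3.2] az 0.002 F [0.4 0.3 0.2] gap 0.700 q7 0.83 tilt [0. 0.]
[263.7 225.9] [258 224  13   4  39] [576.2 177.3  97. ]
```

drive_tool(
  commands=[
    {"x":-3.2,"y":-3,"z":0,"ax":0,"ay":0,"az":0},
    {"x":-6.4,"y":-6,"z":0,"ax":0,"ay":0,"az":0},
    {"x":-9.6,"y":-9,"z":0,"ax":0,"ay":0,"az":0},
    {"x":-12.2,"y":-12,"z":0.5,"ax":0,"ay":0,"az":0},
    {"x":-14,"y":-14,"z":1.5,"ax":0,"ay":0,"az":0},
  ],
)

```text
time_s: 1.6
ee_pos: [558.8, 182.4, 247.9]
ee_rot: [[-0.999, 0.032, 0.004], [0.032, 0.999, -0.001], [-0.004, -0.0, -1.0]]
force: [0.6, -0.4, 0.0]
finger_gap: 0.7
```

drive_tool(
  commands=[
    {"x":-1,"y":-0.5,"z":2,"ax":0,"ay":0,"az":0},
    {"x":-2,"y":-0.8,"z":5,"ax":0,"ay":0,"az":0},
    {"x":-2,"y":-0.8,"z":8,"ax":0,"ay":0,"az":0},
    {"x":-2.1,"y":-0.8,"z":11,"ax":0,"ay":0,"az":0},
    {"x":-2.1,"y":-0.8,"z":13,"ax":0,"ay":0,"az":0},
  ],
)

```text
time_s: 2.02
ee_pos: [575.1, 176.5, 113.7]
ee_rot: [[-1.0, 0.029, -0.004], [0.029, 1.0, -0.001], [0.004, -0.001, -1.0]]
force: [-0.5, -0.8, -0.2]
finger_gap: 0.701
```

```bash
python3 - <<'E'
from h import *
go(577,176,71,-.03)
big=cv2.resize(grab_frame('scene')[170:300,190:350],None,fx=4,fy=4,interpolation=cv2.INTER_CUBIC)
cv2.imwrite('pics/s1.png',big[:,:,::-1])
E
```

```text
t2.02 at [575.1 176.5 113.7] yaw -0.029 shift cm [-0.2 -0.   4.3] az 0.001 F [-0.5 -0.8 -0.2] gap 0.701 q7 1.22 tilt [-0. -0.]
```

View pics/s1.png

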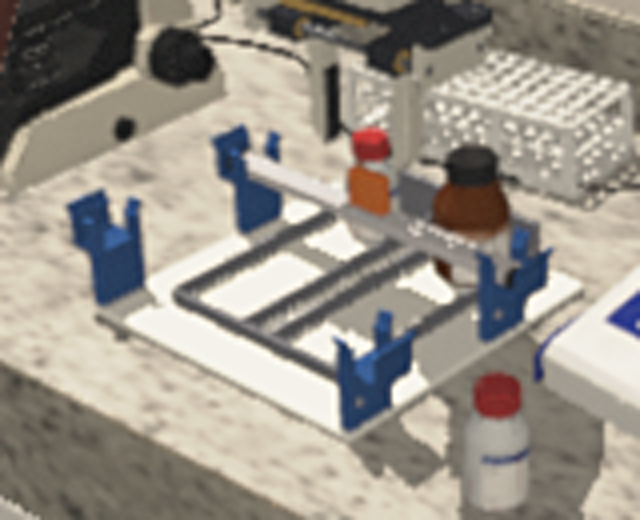

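drive_tool(
  commands=[
    {"x":-0.1,"y":0,"z":1.5,"ax":0,"ay":0,"az":0},
    {"x":-0.1,"y":0,"z":3,"ax":0,"ay":0,"az":0},
    {"x":-0.1,"y":0,"z":4,"ax":0,"ay":0,"az":0},
    {"x":-0.1,"y":0,"z":4.2,"ax":0,"ay":0,"az":0},
    {"x":-0.1,"y":0,"z":4.2,"ax":0,"ay":0,"az":0},
  ],
)

```text
time_s: 2.48
ee_pos: [577.2, 177.1, 74.6]
ee_rot: [[-1.0, 0.029, -0.001], [0.029, 1.0, -0.0], [0.001, -0.0, -1.0]]
force: [0.2, 0.3, 0.3]
finger_gap: 0.7
```

drive_tool(
  commands=[
    {"x":0,"y":0,"z":0,"ax":0,"ay":0,"az":0},
    {"x":0,"y":0,"z":0,"ax":0,"ay":0,"az":0},
    {"x":0,"y":0,"z":0,"ax":0,"ay":0,"az":0},
    {"x":0,"y":0,"z":0,"ax":0,"ay":0,"az":0},
    {"x":0,"y":0,"z":0,"ax":0,"ay":0,"az":0},
  ],
  hand=0.2,
  newtons=40,
)

```text
time_s: 2.9
ee_pos: [577.6, 177.1, 75.2]
ee_rot: [[-1.0, 0.029, 0.001], [0.029, 1.0, 0.0], [-0.001, 0.0, -1.0]]
force: [0.6, 0.3, 0.7]
finger_gap: 0.391
```

drive_tool(
  commands=[
    {"x":0,"y":0,"z":0,"ax":0,"ay":0,"az":0},
    {"x":0,"y":0,"z":-0.3,"ax":0,"ay":0,"az":0},
    {"x":0,"y":0,"z":-0.9,"ax":0,"ay":0,"az":0},
    {"x":0,"y":0,"z":-1.8,"ax":0,"ay":0,"az":0},
    {"x":0,"y":0,"z":-3,"ax":0,"ay":0,"az":0},
  ],
)

```text
time_s: 3.32
ee_pos: [576.7, 176.7, 104.7]
ee_rot: [[-1.0, 0.029, -0.002], [0.029, 1.0, -0.001], [0.002, -0.001, -1.0]]
force: [-0.1, 0.6, -1.2]
finger_gap: 0.382
```

drive_tool(
  commands=[
    {"x":0,"y":0,"z":-2,"ax":0,"ay":0,"az":0},
    {"x":0,"y":0,"z":-5,"ax":0,"ay":0,"az":0},
    {"x":0,"y":0,"z":-8,"ax":0,"ay":0,"az":0},
    {"x":0,"y":0,"z":-10.5,"ax":0,"ay":0,"az":0},
    {"x":0,"y":0,"z":-12,"ax":0,"ay":0,"az":0},
  ],
)

```text
time_s: 3.73
ee_pos: [578.6, 177.3, 228.9]
ee_rot: [[-1.0, 0.029, 0.005], [0.029, 1.0, 0.002], [-0.005, 0.002, -1.0]]
force: [-0.4, -0.5, -1.5]
finger_gap: 0.381
```

```bash
python3 - <<'E'
from h import *
go(520,-405,220,-.03)
E
```

```text
t3.73 at [578.6 177.3 228.9] yaw -0.029 shift cm [  4.2 -58.4   0.8] az 0.001 F [-0.4 -0.5 -1.5] gap 0.381 q7 1.22 tilt [0. 0.]
```

drive_tool(
  commands=[
    {"x":0.2,"y":-2,"z":0,"ax":0,"ay":0,"az":0},
    {"x":0.4,"y":-5,"z":0,"ax":0,"ay":0,"az":0},
    {"x":0.7,"y":-8.5,"z":0,"ax":0,"ay":0,"az":0},
    {"x":1,"y":-12,"z":0,"ax":0,"ay":0,"az":0},
    {"x":1.2,"y":-15.5,"z":0,"ax":0,"ay":0,"az":0},
  ],
)

```text
time_s: 4.15
ee_pos: [560.3, 21.0, 225.5]
ee_rot: [[-1.0, 0.028, 0.0], [0.028, 1.0, -0.0], [-0.0, -0.0, -1.0]]
force: [0.7, -0.6, -1.9]
finger_gap: 0.384
```

drive_tool(
  commands=[
    {"x":0.2,"y":-3.5,"z":0,"ax":0,"ay":0,"az":0},
    {"x":0.5,"y":-7,"z":0,"ax":0,"ay":0,"az":0},
    {"x":0.7,"y":-10.5,"z":0,"ax":0,"ay":0,"az":0},
    {"x":1,"y":-14,"z":0,"ax":0,"ay":0,"az":0},
    {"x":1.2,"y":-17.5,"z":0,"ax":0,"ay":0,"az":0},
  ],
)

```text
time_s: 4.57
ee_pos: [543.2, -153.8, 225.5]
ee_rot: [[-1.0, 0.029, 0.0], [0.029, 1.0, -0.0], [-0.0, -0.0, -1.0]]
force: [0.5, -0.1, -2.2]
finger_gap: 0.387
```

drive_tool(
  commands=[
    {"x":0.2,"y":-3.5,"z":0,"ax":0,"ay":0,"az":0},
    {"x":0.5,"y":-7,"z":0,"ax":0,"ay":0,"az":0},
    {"x":0.7,"y":-10.5,"z":0,"ax":0,"ay":0,"az":0},
    {"x":1,"y":-13.5,"z":0,"ax":0,"ay":0,"az":0},
    {"x":1.2,"y":-16,"z":0,"ax":0,"ay":0,"az":0},
  ],
)

```text
time_s: 4.98
ee_pos: [525.9, -315.1, 225.4]
ee_rot: [[-1.0, 0.032, -0.0], [0.032, 0.999, -0.002], [0.0, -0.002, -1.0]]
force: [-0.6, -1.5, -1.6]
finger_gap: 0.387
```

drive_tool(
  commands=[
    {"x":0.2,"y":-3,"z":1,"ax":0,"ay":0,"az":0},
    {"x":0.4,"y":-6,"z":3,"ax":0,"ay":0,"az":0},
    {"x":0.5,"y":-8,"z":5,"ax":0,"ay":0,"az":0},
    {"x":0.6,"y":-9,"z":7.5,"ax":0,"ay":0,"az":0},
    {"x":0.6,"y":-9.4,"z":9,"ax":0,"ay":0,"az":0},
  ],
)

```text
time_s: 5.4
ee_pos: [515.9, -408.2, 132.6]
ee_rot: [[-0.999, 0.033, -0.003], [0.033, 0.999, -0.0], [0.003, -0.0, -1.0]]
force: [0.3, 0.6, -2.8]
finger_gap: 0.384
```

```bash
python3 - <<'E'
from h import *
go(520,-405,22,-.03)
cv2.imwrite('pics/s2.png',grab_frame('scene')[:,:,::-1])
E
```

```text
t5.40 at [ 515.9 -408.2  132.6] yaw -0.033 shift cm [-0.4  0.3 11.1] az -0.003 F [ 0.3  0.6 -2.8] gap 0.384 q7 2.21 tilt [-0. -0.]
```

View pics/s2.png

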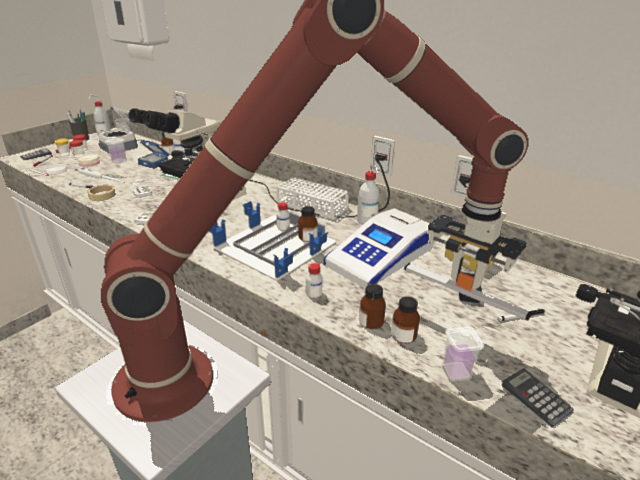

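drive_tool(
  commands=[
    {"x":0,"y":0,"z":2.5,"ax":0,"ay":0,"az":0},
    {"x":0,"y":0,"z":5.5,"ax":0,"ay":0,"az":0},
    {"x":0,"y":0,"z":8.5,"ax":0,"ay":0,"az":0},
    {"x":0,"y":0,"z":10,"ax":0,"ay":0,"az":0},
    {"x":0,"y":0,"z":10.7,"ax":0,"ay":0,"az":0},
  ],
)

```text
time_s: 5.87
ee_pos: [517.7, -403.8, 25.7]
ee_rot: [[-1.0, 0.028, -0.003], [0.028, 1.0, 0.003], [0.004, 0.003, -1.0]]
force: [0.1, 0.0, -1.9]
finger_gap: 0.384
```

drive_tool(
  commands=[
    {"x":0,"y":0,"z":0.1,"ax":0,"ay":0,"az":0},
    {"x":0,"y":0,"z":0.2,"ax":0,"ay":0,"az":0},
    {"x":0,"y":0,"z":0.3,"ax":0,"ay":0,"az":0},
    {"x":0,"y":0,"z":0.4,"ax":0,"ay":0,"az":0},
    {"x":0,"y":0,"z":0.4,"ax":0,"ay":0,"az":0},
  ],
)

```text
time_s: 6.28
ee_pos: [519.2, -406.0, 24.9]
ee_rot: [[-1.0, 0.029, 0.002], [0.029, 1.0, -0.001], [-0.002, -0.001, -1.0]]
force: [-0.3, -0.7, -1.9]
finger_gap: 0.381
```

drive_tool(
  commands=[
    {"x":0,"y":0,"z":0.1,"ax":0,"ay":0,"az":0},
    {"x":0,"y":0,"z":0.2,"ax":0,"ay":0,"az":0},
    {"x":0,"y":0,"z":0.3,"ax":0,"ay":0,"az":0},
    {"x":0,"y":0,"z":0.3,"ax":0,"ay":0,"az":0},
    {"x":0,"y":0,"z":0.3,"ax":0,"ay":0,"az":0},
  ],
)

```text
time_s: 6.7
ee_pos: [518.5, -405.5, 20.5]
ee_rot: [[-1.0, 0.029, -0.0], [0.029, 1.0, 0.0], [0.0, 0.0, -1.0]]
force: [0.1, 0.7, -1.7]
finger_gap: 0.384
```

drive_tool(
  commands=[
    {"x":0,"y":0,"z":0,"ax":0,"ay":0,"az":0},
    {"x":0,"y":0,"z":0.05,"ax":0,"ay":0,"az":0},
    {"x":0,"y":0,"z":0.1,"ax":0,"ay":0,"az":0},
    {"x":0,"y":0,"z":0.1,"ax":0,"ay":0,"az":0},
    {"x":0,"y":0,"z":0.1,"ax":0,"ay":0,"az":0},
  ],
)

```text
time_s: 7.12
ee_pos: [518.7, -405.7, 20.2]
ee_rot: [[-1.0, 0.029, 0.0], [0.029, 1.0, -0.0], [-0.0, -0.0, -1.0]]
force: [-0.4, 0.5, 1.5]
finger_gap: 0.385
```

drive_tool(
  commands=[
    {"x":0,"y":0,"z":0,"ax":0,"ay":0,"az":0},
    {"x":0,"y":0,"z":0,"ax":0,"ay":0,"az":0},
    {"x":0,"y":0,"z":0,"ax":0,"ay":0,"az":0},
    {"x":0,"y":0,"z":0,"ax":0,"ay":0,"az":0},
    {"x":0,"y":0,"z":0,"ax":0,"ay":0,"az":0},
  ],
  hand=0.65,
)

```text
time_s: 7.53
ee_pos: [518.7, -405.6, 19.5]
ee_rot: [[-1.0, 0.029, -0.0], [0.029, 1.0, -0.0], [0.0, -0.0, -1.0]]
force: [-0.3, 1.2, 0.4]
finger_gap: 0.64
```

drive_tool(
  commands=[
    {"x":0,"y":0,"z":-2,"ax":0,"ay":0,"az":0},
    {"x":0,"y":0,"z":-6,"ax":0,"ay":0,"az":0},
    {"x":0,"y":0,"z":-10,"ax":0,"ay":0,"az":0},
    {"x":0,"y":0,"z":-14,"ax":0,"ay":0,"az":0},
    {"x":0,"y":0,"z":-17.5,"ax":0,"ay":0,"az":0},
  ],
)

```text
time_s: 7.95
ee_pos: [518.9, -405.9, 197.5]
ee_rot: [[-1.0, 0.029, 0.002], [0.029, 1.0, -0.001], [-0.002, -0.001, -1.0]]
force: [-0.1, -1.1, -0.7]
finger_gap: 0.65
```

drive_tool(
  commands=[
    {"x":0,"y":4,"z":0,"ax":0,"ay":0,"az":0},
    {"x":0,"y":8,"z":0,"ax":0,"ay":0,"az":0},
    {"x":0,"y":12,"z":0,"ax":0,"ay":0,"az":0},
    {"x":0,"y":16,"z":0,"ax":0,"ay":0,"az":0},
    {"x":0,"y":20,"z":0,"ax":0,"ay":0,"az":0},
  ],
)

```text
time_s: 8.37
ee_pos: [524.1, -203.9, 194.9]
ee_rot: [[-1.0, 0.029, 0.001], [0.029, 1.0, -0.0], [-0.001, -0.0, -1.0]]
force: [0.7, 0.5, -0.1]
finger_gap: 0.648
```

drive_tool(
  commands=[
    {"x":-0.6,"y":4,"z":0,"ax":0,"ay":0,"az":0},
    {"x":-1.2,"y":8,"z":0,"ax":0,"ay":0,"az":0},
    {"x":-1.8,"y":12,"z":0,"ax":0,"ay":0,"az":0},
    {"x":-2.4,"y":16,"z":0,"ax":0,"ay":0,"az":0},
    {"x":-3,"y":20,"z":0,"ax":0,"ay":0,"az":0},
  ],
)

```text
time_s: 8.78
ee_pos: [560.2, -4.7, 194.9]
ee_rot: [[-1.0, 0.029, 0.0], [0.029, 1.0, -0.0], [-0.0, -0.0, -1.0]]
force: [1.7, -0.1, -0.8]
finger_gap: 0.65
```

drive_tool(
  commands=[
    {"x":-1.2,"y":3.6,"z":0,"ax":0,"ay":0,"az":0},
    {"x":-2.5,"y":7,"z":0,"ax":0,"ay":0,"az":0},
    {"x":-4,"y":10.5,"z":0,"ax":0,"ay":0,"az":0},
    {"x":-5,"y":14,"z":0,"ax":0,"ay":0,"az":0},
    {"x":-6,"y":17.5,"z":0,"ax":0,"ay":0,"az":0},
  ],
)

```text
time_s: 9.2
ee_pos: [625.6, 168.4, 194.6]
ee_rot: [[-1.0, 0.029, 0.0], [0.029, 1.0, -0.0], [-0.0, -0.0, -1.0]]
force: [0.5, -1.5, -0.1]
finger_gap: 0.648
```

```bash
python3 - <<'E'
from h import *
go(631.5,221.5,130,-.028)
im=grab_frame('top')
for c,s in blobs(im,orange,(400,180,530,270)): print(c,s,onz('top',*c,42))
E
```

```text
t9.20 at [625.6 168.4 194.6] yaw -0.029 shift cm [-0.4  5.3  6.5] az -0.001 F [ 0.5 -1.5 -0.1] gap 0.648 q7 1.27 tilt [ 0. -0.]
[474.8 248.8] [472 248   8   3  19] [ 518.2 -396.4   42. ]
```

drive_tool(
  commands=[
    {"x":-0.2,"y":2.5,"z":0,"ax":0,"ay":0,"az":0},
    {"x":-0.5,"y":5.3,"z":0.5,"ax":0,"ay":0,"az":0},
    {"x":-0.5,"y":5.3,"z":3,"ax":0,"ay":0,"az":0},
    {"x":-0.5,"y":5.3,"z":6,"ax":0,"ay":0,"az":0},
    {"x":-0.5,"y":5.3,"z":8,"ax":0,"ay":0,"az":0},
  ],
)

```text
time_s: 9.67
ee_pos: [630.4, 219.8, 112.2]
ee_rot: [[-1.0, 0.027, -0.002], [0.027, 1.0, -0.001], [0.002, -0.001, -1.0]]
force: [-0.7, -0.3, 0.1]
finger_gap: 0.651
```

drive_tool(
  commands=[
    {"x":0,"y":0,"z":1.5,"ax":0,"ay":0,"az":0},
    {"x":0,"y":0,"z":3,"ax":0,"ay":0,"az":0},
    {"x":0,"y":0,"z":3.8,"ax":0,"ay":0,"az":0},
    {"x":0,"y":0,"z":3.8,"ax":0,"ay":0,"az":0},
    {"x":0,"y":0,"z":3.8,"ax":0,"ay":0,"az":0},
  ],
)

```text
time_s: 10.08
ee_pos: [631.7, 219.3, 76.7]
ee_rot: [[-1.0, 0.029, -0.0], [0.029, 1.0, -0.0], [0.0, -0.0, -1.0]]
force: [0.2, -0.1, 0.4]
finger_gap: 0.651
```

```bash
python3 - <<'E'
from h import *
go(631.5,221.5,75,-.028)
big=cv2.resize(grab_frame('scene')[170:270,230:350],None,fx=5,fy=5,interpolation=cv2.INTER_CUBIC)
cv2.imwrite('pics/s3.png',big[:,:,::-1])
E
```

```text
t10.08 at [631.7 219.3  76.7] yaw -0.029 shift cm [0.  0.2 0.2] az -0.001 F [ 0.2 -0.1  0.4] gap 0.651 q7 1.21 tilt [-0. -0.]
```

View pics/s3.png

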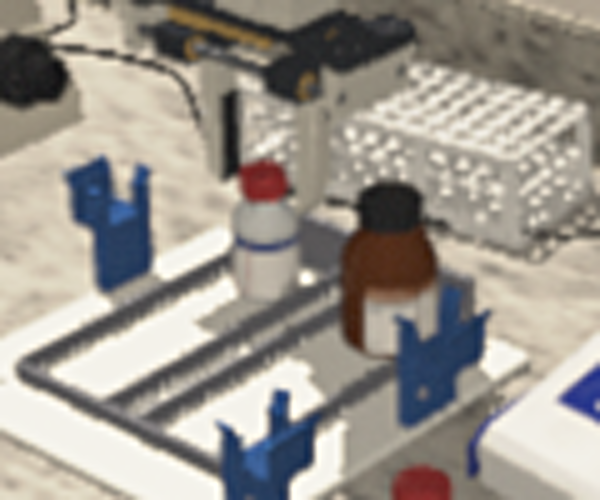

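drive_tool(
  commands=[
    {"x":0,"y":0.1,"z":0.1,"ax":0,"ay":0,"az":0},
    {"x":0,"y":0.1,"z":0.1,"ax":0,"ay":0,"az":0},
    {"x":0,"y":0.1,"z":0.1,"ax":0,"ay":0,"az":0},
    {"x":0,"y":0.1,"z":0.1,"ax":0,"ay":0,"az":0},
    {"x":0,"y":0.1,"z":0.1,"ax":0,"ay":0,"az":0},
  ],
  hand=0.15,
  newtons=25,
)

```text
time_s: 10.55
ee_pos: [631.8, 220.6, 76.0]
ee_rot: [[-1.0, 0.029, 0.001], [0.029, 1.0, 0.0], [-0.001, 0.0, -1.0]]
force: [-0.2, 0.7, -0.0]
finger_gap: 0.341
```

drive_tool(
  commands=[
    {"x":0,"y":0,"z":0,"ax":0,"ay":0,"az":0},
    {"x":0,"y":0,"z":-0.1,"ax":0,"ay":0,"az":0},
    {"x":0,"y":0,"z":-0.2,"ax":0,"ay":0,"az":0},
    {"x":0,"y":0,"z":-0.4,"ax":0,"ay":0,"az":0},
    {"x":0,"y":0,"z":-0.4,"ax":0,"ay":0,"az":0},
  ],
)

```text
time_s: 10.97
ee_pos: [631.8, 220.4, 79.9]
ee_rot: [[-1.0, 0.029, 0.0], [0.029, 1.0, 0.0], [-0.0, 0.0, -1.0]]
force: [-0.0, 0.2, 0.1]
finger_gap: 0.316
```

drive_tool(
  commands=[
    {"x":1,"y":0,"z":0,"ax":0,"ay":0,"az":0},
    {"x":2.5,"y":0,"z":0,"ax":0,"ay":0,"az":0},
    {"x":4,"y":0,"z":0,"ax":0,"ay":0,"az":0},
    {"x":5.5,"y":0,"z":0,"ax":0,"ay":0,"az":0},
    {"x":7,"y":0,"z":0,"ax":0,"ay":0,"az":0},
  ],
)

```text
time_s: 11.38
ee_pos: [561.0, 222.4, 79.7]
ee_rot: [[-1.0, 0.029, 0.0], [0.029, 1.0, -0.0], [-0.0, -0.0, -1.0]]
force: [0.4, 0.5, -0.5]
finger_gap: 0.318
```

drive_tool(
  commands=[
    {"x":1.5,"y":0,"z":0,"ax":0,"ay":0,"az":0},
    {"x":3,"y":0,"z":0,"ax":0,"ay":0,"az":0},
    {"x":4.5,"y":0,"z":0,"ax":0,"ay":0,"az":0},
    {"x":6,"y":0,"z":0,"ax":0,"ay":0,"az":0},
    {"x":7,"y":0,"z":0,"ax":0,"ay":0,"az":0},
  ],
)

```text
time_s: 11.8
ee_pos: [490.1, 224.6, 79.7]
ee_rot: [[-1.0, 0.028, -0.001], [0.028, 1.0, -0.0], [0.001, -0.0, -1.0]]
force: [-0.9, 0.5, -0.7]
finger_gap: 0.323
```

```bash
python3 - <<'E'
from h import *
go(478.5,224,75,-.028)
big=cv2.resize(grab_frame('scene')[170:290,220:350],None,fx=5,fy=5,interpolation=cv2.INTER_CUBIC)
cv2.imwrite('pics/s4.png',big[:,:,::-1])
E
```

```text
t11.80 at [490.1 224.6  79.7] yaw -0.028 shift cm [ 1.1 -0.1  0.5] az -0.0 F [-0.9  0.5 -0.7] gap 0.323 q7 1.11 tilt [-0. -0.]
```

View pics/s4.png

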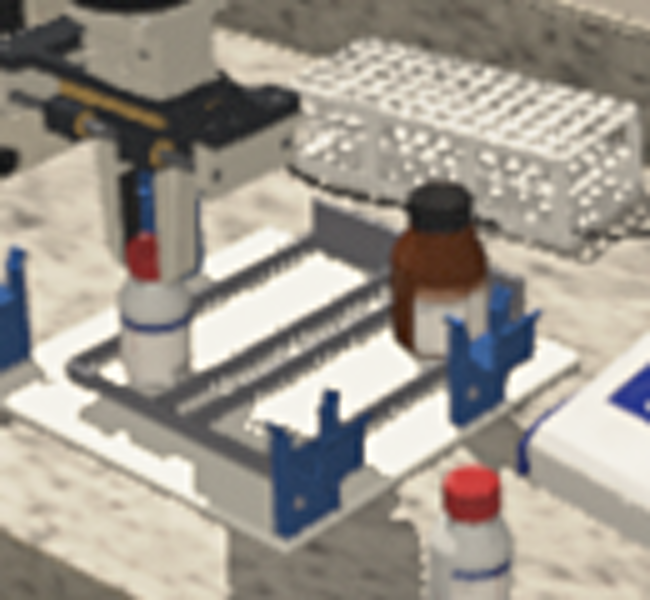

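drive_tool(
  commands=[
    {"x":0.4,"y":0,"z":0,"ax":0,"ay":0,"az":0},
    {"x":0.8,"y":0,"z":0,"ax":0,"ay":0,"az":0},
    {"x":1.1,"y":0,"z":0.1,"ax":0,"ay":0,"az":0},
    {"x":1.1,"y":0,"z":0.3,"ax":0,"ay":0,"az":0},
    {"x":1.1,"y":0,"z":0.4,"ax":0,"ay":0,"az":0},
  ],
)

```text
time_s: 12.27
ee_pos: [481.3, 224.9, 75.7]
ee_rot: [[-1.0, 0.029, 0.001], [0.029, 1.0, 0.0], [-0.001, 0.0, -1.0]]
force: [0.0, -0.2, 7.8]
finger_gap: 0.323
```

drive_tool(
  commands=[
    {"x":0,"y":0,"z":0,"ax":0,"ay":0,"az":0},
    {"x":0,"y":0,"z":0,"ax":0,"ay":0,"az":0},
    {"x":0,"y":0,"z":0,"ax":0,"ay":0,"az":0},
    {"x":0,"y":0,"z":0,"ax":0,"ay":0,"az":0},
    {"x":0,"y":0,"z":0,"ax":0,"ay":0,"az":0},
  ],
  hand=0.65,
)

```text
time_s: 12.68
ee_pos: [480.8, 224.7, 75.6]
ee_rot: [[-1.0, 0.029, -0.0], [0.029, 1.0, -0.0], [0.0, -0.0, -1.0]]
force: [0.2, 0.5, -0.2]
finger_gap: 0.625
```

drive_tool(
  commands=[
    {"x":0,"y":0,"z":-1,"ax":0,"ay":0,"az":0},
    {"x":0,"y":0,"z":-3.5,"ax":0,"ay":0,"az":0},
    {"x":-3,"y":-2.5,"z":-6,"ax":0,"ay":0,"az":0},
    {"x":-6,"y":-5,"z":-6,"ax":0,"ay":0,"az":0},
    {"x":-9,"y":-7.5,"z":-6,"ax":0,"ay":0,"az":0},
  ],
)

```text
time_s: 13.1
ee_pos: [570.8, 147.6, 138.9]
ee_rot: [[-1.0, 0.026, 0.005], [0.026, 1.0, 0.002], [-0.005, 0.002, -1.0]]
force: [-0.2, -0.5, -0.4]
finger_gap: 0.649
```

```bash
python3 - <<'E'
from h import *
go(631,121,140,-.028)
E
```

```text
t13.10 at [570.8 147.6 138.9] yaw -0.026 shift cm [-6.1 -2.5 -0.1] az 0.002 F [-0.2 -0.5 -0.4] gap 0.649 q7 1.29 tilt [0. 0.]
```

drive_tool(
  commands=[
    {"x":-3,"y":-1.2,"z":0,"ax":0,"ay":0,"az":0},
    {"x":-6.1,"y":-2.5,"z":0,"ax":0,"ay":0,"az":0},
    {"x":-6.1,"y":-2.5,"z":2,"ax":0,"ay":0,"az":0},
    {"x":-6.1,"y":-2.5,"z":4.5,"ax":0,"ay":0,"az":0},
    {"x":-6.1,"y":-2.5,"z":5.2,"ax":0,"ay":0,"az":0},
  ],
)

```text
time_s: 13.52
ee_pos: [626.9, 119.5, 80.8]
ee_rot: [[-1.0, 0.03, -0.006], [0.03, 1.0, -0.001], [0.006, -0.001, -1.0]]
force: [-0.8, 0.1, -0.2]
finger_gap: 0.647
```

drive_tool(
  commands=[
    {"x":0,"y":0,"z":0,"ax":0,"ay":0,"az":0},
    {"x":0,"y":0,"z":0,"ax":0,"ay":0,"az":0},
    {"x":0,"y":0,"z":0,"ax":0,"ay":0,"az":0},
    {"x":0,"y":0,"z":0,"ax":0,"ay":0,"az":0},
    {"x":0,"y":0,"z":0,"ax":0,"ay":0,"az":0},
  ],
  hand=0.2,
  newtons=30,
)

```text
time_s: 13.93
ee_pos: [629.7, 121.4, 85.4]
ee_rot: [[-1.0, 0.028, 0.003], [0.028, 1.0, 0.001], [-0.003, 0.001, -1.0]]
force: [0.1, 0.7, 2.5]
finger_gap: 0.418
```

drive_tool(
  commands=[
    {"x":0,"y":0,"z":0,"ax":0,"ay":0,"az":0},
    {"x":0,"y":0,"z":-0.1,"ax":0,"ay":0,"az":0},
    {"x":0,"y":0,"z":-0.2,"ax":0,"ay":0,"az":0},
    {"x":0,"y":0,"z":-0.4,"ax":0,"ay":0,"az":0},
    {"x":0,"y":0,"z":-0.4,"ax":0,"ay":0,"az":0},
  ],
)

```text
time_s: 14.35
ee_pos: [628.5, 120.1, 87.5]
ee_rot: [[-1.0, 0.029, -0.001], [0.029, 1.0, -0.001], [0.001, -0.001, -1.0]]
force: [-0.2, 0.2, -1.0]
finger_gap: 0.418
```

```bash
python3 - <<'E'
from h import *
go(484.5,124,86,-.028)
E
```

```text
t14.35 at [628.5 120.1  87.5] yaw -0.029 shift cm [14.4 -0.   0.2] az -0.001 F [-0.2  0.2 -1. ] gap 0.418 q7 1.35 tilt [-0. -0.]
```

drive_tool(
  commands=[
    {"x":1,"y":0,"z":-0.1,"ax":0,"ay":0,"az":0},
    {"x":2.5,"y":0,"z":-0.1,"ax":0,"ay":0,"az":0},
    {"x":4,"y":0,"z":-0.1,"ax":0,"ay":0,"az":0},
    {"x":5.5,"y":0,"z":-0.1,"ax":0,"ay":0,"az":0},
    {"x":7,"y":0,"z":-0.1,"ax":0,"ay":0,"az":0},
  ],
)

```text
time_s: 14.77
ee_pos: [557.9, 122.2, 88.3]
ee_rot: [[-1.0, 0.029, -0.001], [0.029, 1.0, -0.0], [0.001, -0.0, -1.0]]
force: [0.6, -0.8, -0.4]
finger_gap: 0.419
```

drive_tool(
  commands=[
    {"x":1.5,"y":0,"z":0,"ax":0,"ay":0,"az":0},
    {"x":3,"y":0,"z":0,"ax":0,"ay":0,"az":0},
    {"x":4.5,"y":0,"z":0,"ax":0,"ay":0,"az":0},
    {"x":5.7,"y":0,"z":0,"ax":0,"ay":0,"az":0},
    {"x":6.4,"y":0,"z":0,"ax":0,"ay":0,"az":0},
  ],
)

```text
time_s: 15.18
ee_pos: [492.9, 124.1, 88.5]
ee_rot: [[-1.0, 0.028, -0.002], [0.028, 1.0, -0.001], [0.002, -0.001, -1.0]]
force: [0.2, 0.7, -1.3]
finger_gap: 0.417
```

```bash
python3 - <<'E'
from h import *
go(484,124,84,-.028)
E
```

```text
t15.18 at [492.9 124.1  88.5] yaw -0.028 shift cm [ 0.9 -0.   0.5] az -0.0 F [ 0.2  0.7 -1.3] gap 0.417 q7 1.29 tilt [-0. -0.]
```

drive_tool(
  commands=[
    {"x":0.3,"y":0,"z":0,"ax":0,"ay":0,"az":0},
    {"x":0.6,"y":0,"z":0.1,"ax":0,"ay":0,"az":0},
    {"x":0.9,"y":0,"z":0.2,"ax":0,"ay":0,"az":0},
    {"x":0.9,"y":0,"z":0.3,"ax":0,"ay":0,"az":0},
    {"x":0.9,"y":0,"z":0.4,"ax":0,"ay":0,"az":0},
  ],
)

```text
time_s: 15.6
ee_pos: [486.8, 124.8, 85.2]
ee_rot: [[-1.0, 0.029, 0.001], [0.029, 1.0, 0.0], [-0.001, 0.0, -1.0]]
force: [-1.0, -0.5, 11.7]
finger_gap: 0.419
```

drive_tool(
  commands=[
    {"x":0,"y":0,"z":0,"ax":0,"ay":0,"az":0},
    {"x":0,"y":0,"z":0,"ax":0,"ay":0,"az":0},
    {"x":0,"y":0,"z":0,"ax":0,"ay":0,"az":0},
    {"x":0,"y":0,"z":0,"ax":0,"ay":0,"az":0},
    {"x":0,"y":0,"z":0,"ax":0,"ay":0,"az":0},
  ],
  hand=0.65,
)

```text
time_s: 16.02
ee_pos: [485.9, 124.5, 84.5]
ee_rot: [[-1.0, 0.029, -0.0], [0.029, 1.0, -0.0], [0.0, -0.0, -1.0]]
force: [0.4, -0.0, 0.6]
finger_gap: 0.644
```

drive_tool(
  commands=[
    {"x":0,"y":0,"z":-1,"ax":0,"ay":0,"az":0},
    {"x":0,"y":0,"z":-3.5,"ax":0,"ay":0,"az":0},
    {"x":0,"y":-3,"z":-6,"ax":0,"ay":0,"az":0},
    {"x":0,"y":-6,"z":-8,"ax":0,"ay":0,"az":0},
    {"x":0,"y":-10,"z":-8,"ax":0,"ay":0,"az":0},
  ],
)

```text
time_s: 16.43
ee_pos: [486.0, 26.3, 169.1]
ee_rot: [[-1.0, 0.023, 0.01], [0.023, 1.0, 0.002], [-0.009, 0.003, -1.0]]
force: [1.0, 0.4, -0.2]
finger_gap: 0.646
```

drive_tool(
  commands=[
    {"x":0,"y":-4,"z":0,"ax":0,"ay":0,"az":0},
    {"x":0,"y":-8,"z":0,"ax":0,"ay":0,"az":0},
    {"x":0,"y":-12,"z":0,"ax":0,"ay":0,"az":0},
    {"x":0,"y":-16,"z":0,"ax":0,"ay":0,"az":0},
    {"x":0,"y":-20,"z":0,"ax":0,"ay":0,"az":0},
  ],
)

```text
time_s: 16.85
ee_pos: [477.0, -177.2, 165.6]
ee_rot: [[-1.0, 0.029, 0.001], [0.029, 1.0, -0.0], [-0.001, -0.0, -1.0]]
force: [0.5, -0.1, 0.1]
finger_gap: 0.646
```

```bash
python3 - <<'E'
from h import *
go(420.5,-236,140,-.028)
im=grab_frame('top')
for z,b in((93,(225,150,330,310)),(85,(335,250,400,310))):
  for c,s in blobs(im,red,b): print('red',c,s,onz('top',*c,z))
for c,s in blobs(im,orange,(400,180,530,270)): print('bar',c,s,onz('top',*c,42))
big=cv2.resize(im[188:308,200:360],None,fx=5,fy=5,interpolation=cv2.INTER_CUBIC)
cv2.imwrite('pics/t3.png',big[:,:,::-1])
E
```

```text
t16.85 at [ 477.  -177.2  165.6] yaw -0.029 shift cm [ 5.5 -6.   2.6] az -0.001 F [ 0.5 -0.1  0.1] gap 0.646 q7 1.89 tilt [ 0. -0.]
red [245.1 262.5] [241 258  10  10  77] [480.  225.9  93. ]
red [354.3 283.5] [350 279  10  10  84] [424.2 -61.3  85. ]
bar [477.7 249. ] [472 248  13   3  37] [ 517.7 -404.4   42. ]
```

View pics/t3.png

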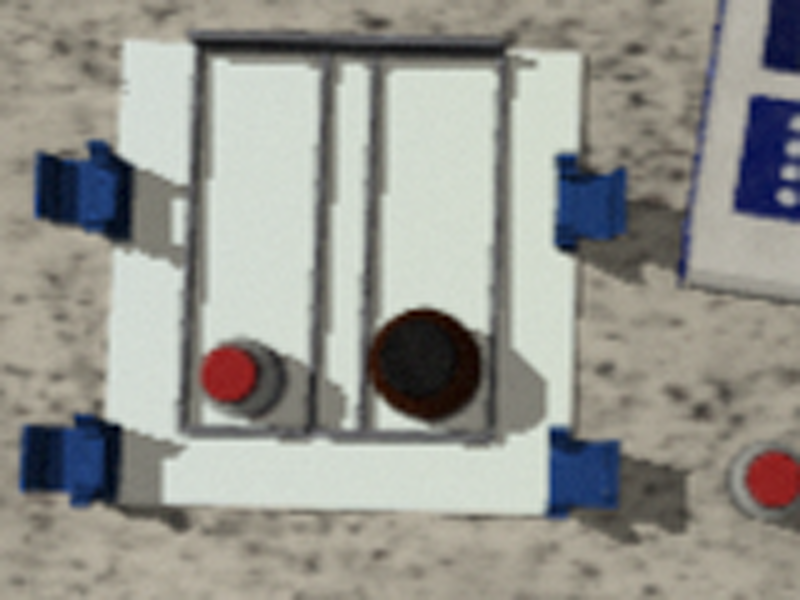

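drive_tool(
  commands=[
    {"x":2.7,"y":-3,"z":0,"ax":0,"ay":0,"az":0},
    {"x":5.5,"y":-6,"z":0,"ax":0,"ay":0,"az":0},
    {"x":5.5,"y":-6,"z":2,"ax":0,"ay":0,"az":0},
    {"x":5.5,"y":-6,"z":3,"ax":0,"ay":0,"az":0},
    {"x":5.5,"y":-6,"z":4,"ax":0,"ay":0,"az":0},
  ],
)

```text
time_s: 17.32
ee_pos: [419.8, -234.4, 124.8]
ee_rot: [[-1.0, 0.031, 0.0], [0.031, 1.0, -0.0], [-0.0, -0.0, -1.0]]
force: [0.7, -0.1, -0.2]
finger_gap: 0.649
```

```bash
python3 - <<'E'
from h import *
go(420.5,-236,77,-.028)
im=grab_frame('scene')
big=cv2.resize(im[230:370,310:490],None,fx=4,fy=4,interpolation=cv2.INTER_CUBIC)
cv2.imwrite('pics/s5.png',big[:,:,::-1])
E
```

```text
t17.32 at [ 419.8 -234.4  124.8] yaw -0.031 shift cm [-0.1 -0.1  4.8] az -0.003 F [ 0.7 -0.1 -0.2] gap 0.649 q7 2.05 tilt [ 0. -0.]
```

View pics/s5.png

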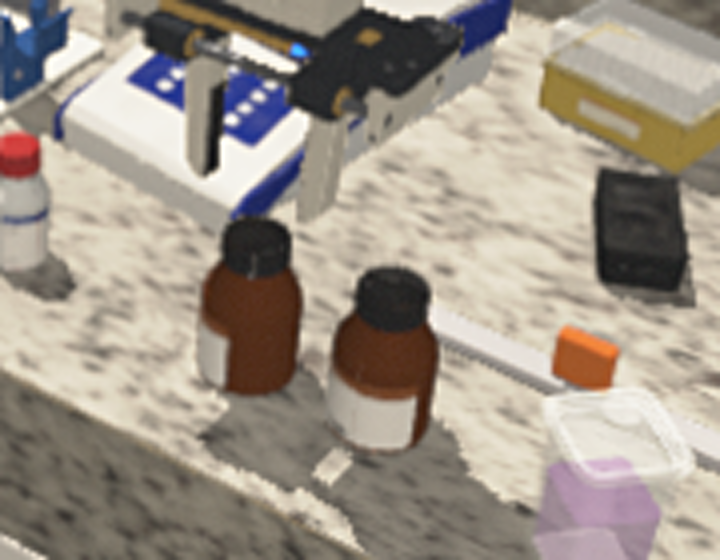

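drive_tool(
  commands=[
    {"x":0,"y":-0.1,"z":2,"ax":0,"ay":0,"az":0},
    {"x":0,"y":-0.1,"z":4,"ax":0,"ay":0,"az":0},
    {"x":0,"y":-0.1,"z":4.7,"ax":0,"ay":0,"az":0},
    {"x":0,"y":-0.1,"z":4.7,"ax":0,"ay":0,"az":0},
    {"x":0,"y":-0.1,"z":4.7,"ax":0,"ay":0,"az":0},
  ],
)

```text
time_s: 17.78
ee_pos: [420.8, -234.6, 78.2]
ee_rot: [[-1.0, 0.028, 0.0], [0.028, 1.0, -0.0], [-0.0, -0.0, -1.0]]
force: [-0.7, 0.1, 0.5]
finger_gap: 0.652
```

drive_tool(
  commands=[
    {"x":0,"y":0,"z":0,"ax":0,"ay":0,"az":0},
    {"x":0,"y":0,"z":0,"ax":0,"ay":0,"az":0},
    {"x":0,"y":0,"z":0,"ax":0,"ay":0,"az":0},
    {"x":0,"y":0,"z":0,"ax":0,"ay":0,"az":0},
    {"x":0,"y":0,"z":0,"ax":0,"ay":0,"az":0},
  ],
  hand=0.2,
  newtons=35,
)

```text
time_s: 18.2
ee_pos: [421.0, -235.1, 78.4]
ee_rot: [[-1.0, 0.029, 0.001], [0.029, 1.0, -0.001], [-0.002, -0.001, -1.0]]
force: [-0.8, -0.5, 4.2]
finger_gap: 0.425
```

drive_tool(
  commands=[
    {"x":0,"y":0,"z":0,"ax":0,"ay":0,"az":0},
    {"x":0,"y":0,"z":-0.5,"ax":0,"ay":0,"az":0},
    {"x":0,"y":0,"z":-1.5,"ax":0,"ay":0,"az":0},
    {"x":0,"y":0,"z":-3.5,"ax":0,"ay":0,"az":0},
    {"x":0,"y":0,"z":-6,"ax":0,"ay":0,"az":0},
  ],
)

```text
time_s: 18.62
ee_pos: [418.7, -233.6, 136.8]
ee_rot: [[-1.0, 0.029, -0.005], [0.029, 1.0, 0.003], [0.005, 0.003, -1.0]]
force: [1.2, -0.5, -2.2]
finger_gap: 0.423
```

drive_tool(
  commands=[
    {"x":0,"y":0,"z":-2,"ax":0,"ay":0,"az":0},
    {"x":0,"y":0.5,"z":-4,"ax":0,"ay":0,"az":0},
    {"x":0,"y":2,"z":-5.5,"ax":0,"ay":0,"az":0},
    {"x":0,"y":4.5,"z":-6,"ax":0,"ay":0,"az":0},
    {"x":0,"y":7,"z":-6,"ax":0,"ay":0,"az":0},
  ],
)

```text
time_s: 19.03
ee_pos: [422.7, -164.7, 199.0]
ee_rot: [[-1.0, 0.031, 0.002], [0.031, 1.0, -0.001], [-0.002, -0.001, -1.0]]
force: [-0.1, 0.5, -2.0]
finger_gap: 0.425
```

```bash
python3 - <<'E'
from h import *
go(550,122.7,195,-.028)
E
```

```text
t19.03 at [ 422.7 -164.7  199. ] yaw -0.031 shift cm [-11.8  29.1   0.4] az -0.003 F [-0.1  0.5 -2. ] gap 0.425 q7 1.89 tilt [ 0. -0.]
```

drive_tool(
  commands=[
    {"x":-1,"y":2.8,"z":0,"ax":0,"ay":0,"az":0},
    {"x":-2.2,"y":5.8,"z":0,"ax":0,"ay":0,"az":0},
    {"x":-3.4,"y":8.8,"z":0,"ax":0,"ay":0,"az":0},
    {"x":-4.6,"y":11.8,"z":0,"ax":0,"ay":0,"az":0},
    {"x":-5.9,"y":14.8,"z":0,"ax":0,"ay":0,"az":0},
  ],
)

```text
time_s: 19.45
ee_pos: [485.0, -16.9, 197.3]
ee_rot: [[-1.0, 0.029, -0.002], [0.029, 1.0, -0.0], [0.002, -0.0, -1.0]]
force: [1.5, -1.6, -1.8]
finger_gap: 0.431
```

drive_tool(
  commands=[
    {"x":-1.3,"y":3.2,"z":0,"ax":0,"ay":0,"az":0},
    {"x":-2.8,"y":6.4,"z":0,"ax":0,"ay":0,"az":0},
    {"x":-4.2,"y":9.6,"z":0,"ax":0,"ay":0,"az":0},
    {"x":-5.3,"y":12.5,"z":0,"ax":0,"ay":0,"az":0},
    {"x":-5.9,"y":14.3,"z":0,"ax":0,"ay":0,"az":0},
  ],
)

```text
time_s: 19.87
ee_pos: [548.9, 127.5, 197.0]
ee_rot: [[-1.0, 0.024, -0.001], [0.024, 1.0, 0.002], [0.001, 0.002, -1.0]]
force: [0.8, 1.4, -1.1]
finger_gap: 0.428
```

drive_tool(
  commands=[
    {"x":0,"y":0,"z":1,"ax":0,"ay":0,"az":0},
    {"x":0,"y":0,"z":2,"ax":0,"ay":0,"az":0},
    {"x":0,"y":0,"z":3,"ax":0,"ay":0,"az":0},
    {"x":0,"y":0,"z":4,"ax":0,"ay":0,"az":0},
    {"x":0,"y":0,"z":4,"ax":0,"ay":0,"az":0},
  ],
)

```text
time_s: 20.28
ee_pos: [546.5, 120.4, 154.8]
ee_rot: [[-0.999, 0.031, -0.006], [0.031, 1.0, -0.003], [0.006, -0.003, -1.0]]
force: [0.1, -0.9, -2.1]
finger_gap: 0.424
```

```bash
python3 - <<'E'
from h import *
go(550,122.7,86.5,-.028)
E
```

```text
t20.28 at [546.5 120.4 154.8] yaw -0.031 shift cm [-0.4  0.3  6.8] az -0.003 F [ 0.1 -0.9 -2.1] gap 0.424 q7 1.29 tilt [-0. -0.]
```

drive_tool(
  commands=[
    {"x":-0.1,"y":0.05,"z":1.5,"ax":0,"ay":0,"az":0},
    {"x":-0.2,"y":0.1,"z":3,"ax":0,"ay":0,"az":0},
    {"x":-0.2,"y":0.1,"z":4,"ax":0,"ay":0,"az":0},
    {"x":-0.2,"y":0.1,"z":4,"ax":0,"ay":0,"az":0},
    {"x":-0.2,"y":0.1,"z":4,"ax":0,"ay":0,"az":0},
  ],
)

```text
time_s: 20.7
ee_pos: [550.5, 123.0, 117.4]
ee_rot: [[-1.0, 0.03, -0.001], [0.03, 1.0, -0.001], [0.001, -0.001, -1.0]]
force: [0.4, -0.2, -1.6]
finger_gap: 0.429
```

drive_tool(
  commands=[
    {"x":0,"y":0,"z":0,"ax":0,"ay":0,"az":0},
    {"x":0,"y":0,"z":0,"ax":0,"ay":0,"az":0},
    {"x":0,"y":0,"z":0,"ax":0,"ay":0,"az":0},
    {"x":0,"y":0,"z":0,"ax":0,"ay":0,"az":0},
    {"x":0,"y":0,"z":0,"ax":0,"ay":0,"az":0},
  ],
)

```text
time_s: 21.12
ee_pos: [551.0, 123.8, 118.1]
ee_rot: [[-1.0, 0.029, 0.001], [0.029, 1.0, 0.0], [-0.001, 0.0, -1.0]]
force: [-0.7, 0.3, -1.5]
finger_gap: 0.426
```

drive_tool(
  commands=[
    {"x":0,"y":-0.1,"z":0.7,"ax":0,"ay":0,"az":0},
    {"x":0,"y":-0.1,"z":1.4,"ax":0,"ay":0,"az":0},
    {"x":0,"y":-0.1,"z":2.1,"ax":0,"ay":0,"az":0},
    {"x":0,"y":-0.1,"z":2.7,"ax":0,"ay":0,"az":0},
    {"x":0,"y":-0.1,"z":3.1,"ax":0,"ay":0,"az":0},
  ],
)

```text
time_s: 21.53
ee_pos: [550.6, 122.9, 86.0]
ee_rot: [[-1.0, 0.028, -0.001], [0.028, 1.0, -0.0], [0.001, -0.0, -1.0]]
force: [-3.8, -3.6, 24.8]
finger_gap: 0.426
```

drive_tool(
  commands=[
    {"x":0,"y":0,"z":0.1,"ax":0,"ay":0,"az":0},
    {"x":0,"y":0,"z":0.1,"ax":0,"ay":0,"az":0},
    {"x":0,"y":0,"z":0.1,"ax":0,"ay":0,"az":0},
    {"x":0,"y":0,"z":0.1,"ax":0,"ay":0,"az":0},
    {"x":0,"y":0,"z":0.1,"ax":0,"ay":0,"az":0},
  ],
)

```text
time_s: 21.95
ee_pos: [550.9, 122.7, 86.2]
ee_rot: [[-1.0, 0.029, 0.0], [0.029, 1.0, -0.0], [-0.0, -0.0, -1.0]]
force: [-1.6, -0.7, 4.9]
finger_gap: 0.425
```

Seated on the floor. Release, rise, head for the second amber.

drive_tool(
  commands=[
    {"x":0,"y":0,"z":0,"ax":0,"ay":0,"az":0},
    {"x":0,"y":0,"z":0,"ax":0,"ay":0,"az":0},
    {"x":0,"y":0,"z":0,"ax":0,"ay":0,"az":0},
    {"x":0,"y":0,"z":0,"ax":0,"ay":0,"az":0},
    {"x":0,"y":0,"z":0,"ax":0,"ay":0,"az":0},
  ],
  hand=0.65,
)

```text
time_s: 22.37
ee_pos: [550.8, 122.6, 85.4]
ee_rot: [[-1.0, 0.029, -0.0], [0.029, 1.0, -0.0], [0.0, -0.0, -1.0]]
force: [0.4, -0.9, 0.0]
finger_gap: 0.645
```

drive_tool(
  commands=[
    {"x":0,"y":0,"z":-1,"ax":0,"ay":0,"az":0},
    {"x":0,"y":0,"z":-3.5,"ax":0,"ay":0,"az":0},
    {"x":0.8,"y":-2.5,"z":-6,"ax":0,"ay":0,"az":0},
    {"x":1.6,"y":-6,"z":-7.5,"ax":0,"ay":0,"az":0},
    {"x":2.4,"y":-9.8,"z":-7.5,"ax":0,"ay":0,"az":0},
  ],
)

```text
time_s: 22.78
ee_pos: [526.5, 26.5, 164.7]
ee_rot: [[-1.0, 0.024, 0.009], [0.024, 1.0, 0.002], [-0.009, 0.002, -1.0]]
force: [0.5, -0.8, -0.3]
finger_gap: 0.65
```

drive_tool(
  commands=[
    {"x":1.2,"y":-3.8,"z":0,"ax":0,"ay":0,"az":0},
    {"x":2.4,"y":-7.6,"z":0,"ax":0,"ay":0,"az":0},
    {"x":3.6,"y":-11.4,"z":0,"ax":0,"ay":0,"az":0},
    {"x":4.8,"y":-15.2,"z":0,"ax":0,"ay":0,"az":0},
    {"x":6,"y":-19,"z":0,"ax":0,"ay":0,"az":0},
  ],
)

```text
time_s: 23.2
ee_pos: [457.9, -164.5, 161.6]
ee_rot: [[-1.0, 0.029, 0.001], [0.029, 1.0, -0.001], [-0.001, -0.0, -1.0]]
force: [0.4, 0.0, -0.3]
finger_gap: 0.653
```

drive_tool(
  commands=[
    {"x":0.7,"y":-3.8,"z":0,"ax":0,"ay":0,"az":0},
    {"x":1.4,"y":-7.6,"z":0,"ax":0,"ay":0,"az":0},
    {"x":2.1,"y":-10.5,"z":0,"ax":0,"ay":0,"az":0},
    {"x":2.8,"y":-13,"z":0,"ax":0,"ay":0,"az":0},
    {"x":2.8,"y":-14,"z":0,"ax":0,"ay":0,"az":0},
  ],
)

```text
time_s: 23.62
ee_pos: [424.0, -306.9, 161.4]
ee_rot: [[-0.999, 0.036, -0.001], [0.036, 0.999, -0.003], [0.001, -0.003, -1.0]]
force: [-0.4, 0.1, 0.0]
finger_gap: 0.652
```

```bash
python3 - <<'E'
from h import *
go(425,-318,130,-.028)
im=grab_frame('top')
for c,s in blobs(im,lambda r,g,b:(r<60)&(g<60)&(b<60)&(r-b<14),(265,190,310,285)): print('blk',c,s,onz('top',*c,106))
for c,s in blobs(im,orange,(400,180,530,270)): print('bar',c,s,onz('top',*c,42))
cv2.imwrite('pics/t4.png',cv2.resize(im[180:320,200:520],None,fx=2.5,fy=2.5,interpolation=cv2.INTER_CUBIC)[:,:,::-1])
E
```

```text
t23.62 at [ 424.  -306.9  161.4] yaw -0.036 shift cm [-0.1 -1.1  3.1] az -0.008 F [-0.4  0.1  0. ] gap 0.652 q7 2.12 tilt [-0. -0.]
blk [282.3 197.5] [265 196  36   3  73] [650.5 128.  106. ]
blk [284.9 236. ] [278 229  15  15 184] [548.4 120.5 106. ]
blk [283.6 259.3] [276 252  16  16 191] [487.2 123.5 106. ]
bar [477.7 249. ] [472 248  13   3  37] [ 517.7 -404.4   42. ]
```

View pics/t4.png

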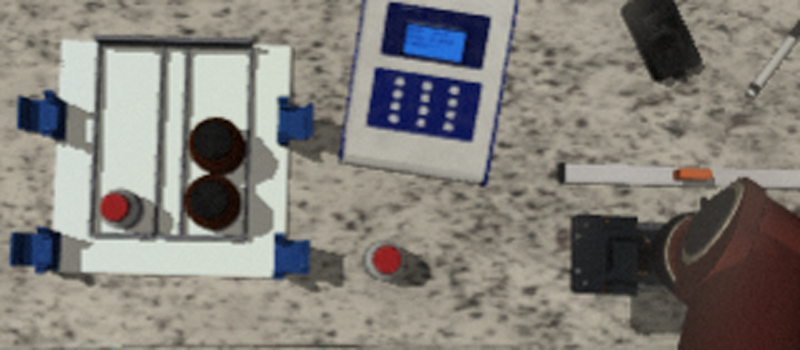

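drive_tool(
  commands=[
    {"x":0,"y":-0.5,"z":1,"ax":0,"ay":0,"az":0},
    {"x":-0.1,"y":-1,"z":2,"ax":0,"ay":0,"az":0},
    {"x":-0.1,"y":-1,"z":3,"ax":0,"ay":0,"az":0},
    {"x":-0.1,"y":-1,"z":4,"ax":0,"ay":0,"az":0},
    {"x":-0.1,"y":-1,"z":4,"ax":0,"ay":0,"az":0},
  ],
)

```text
time_s: 24.08
ee_pos: [426.4, -309.3, 117.9]
ee_rot: [[-1.0, 0.026, -0.005], [0.026, 1.0, 0.004], [0.005, 0.004, -1.0]]
force: [0.4, 0.3, -0.8]
finger_gap: 0.649
```

```bash
python3 - <<'E'
from h import *
go(425,-318,77.5,-.028)
E
```

```text
t24.08 at [ 426.4 -309.3  117.9] yaw -0.026 shift cm [ 0.1 -0.9  4. ] az 0.002 F [ 0.4  0.3 -0.8] gap 0.649 q7 2.14 tilt [-0.  0.]
```

drive_tool(
  commands=[
    {"x":0.1,"y":-0.4,"z":0,"ax":0,"ay":0,"az":0},
    {"x":0.1,"y":-0.7,"z":0,"ax":0,"ay":0,"az":0},
    {"x":0.1,"y":-0.7,"z":0,"ax":0,"ay":0,"az":0},
    {"x":0.1,"y":-0.7,"z":0,"ax":0,"ay":0,"az":0},
    {"x":0.1,"y":-0.7,"z":0,"ax":0,"ay":0,"az":0},
  ],
)

```text
time_s: 24.5
ee_pos: [426.3, -319.0, 121.1]
ee_rot: [[-1.0, 0.029, 0.001], [0.029, 1.0, -0.001], [-0.001, -0.0, -1.0]]
force: [-0.5, 0.4, 0.3]
finger_gap: 0.648
```

```bash
python3 - <<'E'
from h import *
go(425,-318,77.5,-.028)
E
```

```text
t24.50 at [ 426.3 -319.   121.1] yaw -0.029 shift cm [0.1 0.1 4.4] az -0.001 F [-0.5  0.4  0.3] gap 0.648 q7 2.15 tilt [ 0. -0.]
```

drive_tool(
  commands=[
    {"x":0.1,"y":0.1,"z":1.5,"ax":0,"ay":0,"az":0},
    {"x":0.1,"y":0.1,"z":3,"ax":0,"ay":0,"az":0},
    {"x":0.1,"y":0.1,"z":4.3,"ax":0,"ay":0,"az":0},
    {"x":0.1,"y":0.1,"z":4.3,"ax":0,"ay":0,"az":0},
    {"x":0.1,"y":0.1,"z":4.3,"ax":0,"ay":0,"az":0},
  ],
)

```text
time_s: 24.92
ee_pos: [424.9, -317.6, 77.5]
ee_rot: [[-1.0, 0.029, -0.001], [0.029, 1.0, 0.001], [0.001, 0.001, -1.0]]
force: [-0.7, 0.1, 0.2]
finger_gap: 0.647
```

drive_tool(
  commands=[
    {"x":0,"y":0,"z":0,"ax":0,"ay":0,"az":0},
    {"x":0,"y":0,"z":0,"ax":0,"ay":0,"az":0},
    {"x":0,"y":0,"z":0,"ax":0,"ay":0,"az":0},
    {"x":0,"y":0,"z":0,"ax":0,"ay":0,"az":0},
    {"x":0,"y":0,"z":0,"ax":0,"ay":0,"az":0},
  ],
  hand=0.2,
  newtons=35,
)

```text
time_s: 25.33
ee_pos: [425.7, -318.6, 78.4]
ee_rot: [[-1.0, 0.029, 0.002], [0.029, 1.0, -0.002], [-0.002, -0.001, -1.0]]
force: [0.2, -1.0, 2.3]
finger_gap: 0.421
```

drive_tool(
  commands=[
    {"x":0,"y":0,"z":0,"ax":0,"ay":0,"az":0},
    {"x":0,"y":0,"z":-0.5,"ax":0,"ay":0,"az":0},
    {"x":0,"y":0,"z":-1.5,"ax":0,"ay":0,"az":0},
    {"x":0,"y":0,"z":-3.5,"ax":0,"ay":0,"az":0},
    {"x":0,"y":0,"z":-6,"ax":0,"ay":0,"az":0},
  ],
)

```text
time_s: 25.75
ee_pos: [423.6, -316.5, 137.2]
ee_rot: [[-1.0, 0.029, -0.004], [0.029, 1.0, 0.003], [0.004, 0.003, -1.0]]
force: [0.6, -1.1, -2.2]
finger_gap: 0.423
```

drive_tool(
  commands=[
    {"x":0,"y":0,"z":-2,"ax":0,"ay":0,"az":0},
    {"x":0,"y":0.5,"z":-4,"ax":0,"ay":0,"az":0},
    {"x":0,"y":2,"z":-5.8,"ax":0,"ay":0,"az":0},
    {"x":0,"y":4.5,"z":-6.5,"ax":0,"ay":0,"az":0},
    {"x":0,"y":7,"z":-6.5,"ax":0,"ay":0,"az":0},
  ],
)

```text
time_s: 26.17
ee_pos: [427.7, -248.1, 205.0]
ee_rot: [[-1.0, 0.031, 0.004], [0.031, 1.0, -0.002], [-0.004, -0.002, -1.0]]
force: [0.3, 0.4, -1.7]
finger_gap: 0.422
```

```bash
python3 - <<'E'
from h import *
go(616,120.8,200,-.028)
E
```

```text
t26.17 at [ 427.7 -248.1  205. ] yaw -0.031 shift cm [-17.7  37.5   0.5] az -0.003 F [ 0.3  0.4 -1.7] gap 0.422 q7 2.02 tilt [ 0. -0.]
```

drive_tool(
  commands=[
    {"x":-0.5,"y":2.8,"z":0,"ax":0,"ay":0,"az":0},
    {"x":-1.2,"y":5.8,"z":0,"ax":0,"ay":0,"az":0},
    {"x":-2.4,"y":8.8,"z":0,"ax":0,"ay":0,"az":0},
    {"x":-3.6,"y":11.8,"z":0,"ax":0,"ay":0,"az":0},
    {"x":-4.9,"y":14.8,"z":0,"ax":0,"ay":0,"az":0},
  ],
)

```text
time_s: 26.58
ee_pos: [479.7, -99.7, 203.1]
ee_rot: [[-1.0, 0.029, -0.001], [0.029, 1.0, 0.0], [0.001, 0.0, -1.0]]
force: [0.3, -0.3, -2.4]
finger_gap: 0.422
```

drive_tool(
  commands=[
    {"x":-1.5,"y":3,"z":0,"ax":0,"ay":0,"az":0},
    {"x":-3,"y":6,"z":0,"ax":0,"ay":0,"az":0},
    {"x":-4.5,"y":9,"z":0,"ax":0,"ay":0,"az":0},
    {"x":-6,"y":12,"z":0,"ax":0,"ay":0,"az":0},
    {"x":-7.5,"y":15,"z":0,"ax":0,"ay":0,"az":0},
  ],
)

```text
time_s: 27.0
ee_pos: [559.3, 48.0, 202.9]
ee_rot: [[-1.0, 0.029, -0.001], [0.029, 1.0, -0.0], [0.001, -0.0, -1.0]]
force: [0.4, 0.0, -2.9]
finger_gap: 0.419
```

drive_tool(
  commands=[
    {"x":-1.5,"y":2.5,"z":0,"ax":0,"ay":0,"az":0},
    {"x":-3,"y":4.8,"z":0,"ax":0,"ay":0,"az":0},
    {"x":-4.3,"y":6.6,"z":0,"ax":0,"ay":0,"az":0},
    {"x":-5.1,"y":7.5,"z":0,"ax":0,"ay":0,"az":0},
    {"x":-5.3,"y":7.7,"z":0.5,"ax":0,"ay":0,"az":0},
  ],
)

```text
time_s: 27.42
ee_pos: [615.7, 125.6, 198.2]
ee_rot: [[-1.0, 0.025, 0.002], [0.025, 1.0, 0.002], [-0.002, 0.003, -1.0]]
force: [-0.0, 0.7, -2.0]
finger_gap: 0.421
```

drive_tool(
  commands=[
    {"x":0,"y":0,"z":2,"ax":0,"ay":0,"az":0},
    {"x":0,"y":0,"z":4,"ax":0,"ay":0,"az":0},
    {"x":0,"y":0,"z":6,"ax":0,"ay":0,"az":0},
    {"x":0,"y":0,"z":7.3,"ax":0,"ay":0,"az":0},
    {"x":0,"y":0,"z":7.5,"ax":0,"ay":0,"az":0},
  ],
)

```text
time_s: 27.83
ee_pos: [611.5, 120.0, 119.4]
ee_rot: [[-1.0, 0.03, -0.008], [0.03, 1.0, -0.003], [0.008, -0.003, -1.0]]
force: [-0.4, -0.3, -2.8]
finger_gap: 0.42
```

drive_tool(
  commands=[
    {"x":0,"y":0,"z":0,"ax":0,"ay":0,"az":0},
    {"x":0,"y":0,"z":0,"ax":0,"ay":0,"az":0},
    {"x":0,"y":0,"z":0,"ax":0,"ay":0,"az":0},
    {"x":0,"y":0,"z":0,"ax":0,"ay":0,"az":0},
    {"x":0,"y":0,"z":0,"ax":0,"ay":0,"az":0},
  ],
)

```text
time_s: 28.25
ee_pos: [615.3, 121.9, 123.6]
ee_rot: [[-1.0, 0.029, 0.002], [0.029, 1.0, 0.0], [-0.002, 0.0, -1.0]]
force: [-1.1, 0.6, -1.8]
finger_gap: 0.423
```

```bash
python3 - <<'E'
from h import *
go(616,120.8,86.5,-.028)
E
```

```text
t28.25 at [615.3 121.9 123.6] yaw -0.029 shift cm [-0.1 -0.1  3.7] az -0.001 F [-1.1  0.6 -1.8] gap 0.423 q7 1.28 tilt [0. 0.]
```

drive_tool(
  commands=[
    {"x":-0.1,"y":-0.1,"z":0.8,"ax":0,"ay":0,"az":0},
    {"x":-0.1,"y":-0.1,"z":1.6,"ax":0,"ay":0,"az":0},
    {"x":-0.1,"y":-0.1,"z":2.4,"ax":0,"ay":0,"az":0},
    {"x":-0.1,"y":-0.1,"z":3,"ax":0,"ay":0,"az":0},
    {"x":-0.1,"y":-0.1,"z":3.3,"ax":0,"ay":0,"az":0},
  ],
)

```text
time_s: 28.67
ee_pos: [616.2, 122.5, 89.0]
ee_rot: [[-1.0, 0.028, 0.001], [0.028, 1.0, 0.002], [-0.001, 0.002, -1.0]]
force: [0.7, 1.7, -1.2]
finger_gap: 0.423
```

drive_tool(
  commands=[
    {"x":0,"y":0,"z":0.1,"ax":0,"ay":0,"az":0},
    {"x":0,"y":0,"z":0.2,"ax":0,"ay":0,"az":0},
    {"x":0,"y":0,"z":0.3,"ax":0,"ay":0,"az":0},
    {"x":0,"y":0,"z":0.4,"ax":0,"ay":0,"az":0},
    {"x":0,"y":0,"z":0.4,"ax":0,"ay":0,"az":0},
  ],
)

```text
time_s: 29.08
ee_pos: [616.1, 122.2, 86.3]
ee_rot: [[-1.0, 0.028, 0.001], [0.028, 1.0, 0.002], [-0.001, 0.002, -1.0]]
force: [0.0, 3.9, 2.2]
finger_gap: 0.425
```

drive_tool(
  commands=[
    {"x":0,"y":0,"z":0,"ax":0,"ay":0,"az":0},
    {"x":0,"y":0,"z":0,"ax":0,"ay":0,"az":0},
    {"x":0,"y":0,"z":0,"ax":0,"ay":0,"az":0},
    {"x":0,"y":0,"z":0,"ax":0,"ay":0,"az":0},
    {"x":0,"y":0,"z":0,"ax":0,"ay":0,"az":0},
  ],
  hand=0.6,
)

```text
time_s: 29.5
ee_pos: [615.6, 119.7, 85.3]
ee_rot: [[-1.0, 0.03, -0.001], [0.03, 1.0, -0.001], [0.001, -0.001, -1.0]]
force: [0.0, 1.0, 0.0]
finger_gap: 0.597
```

drive_tool(
  commands=[
    {"x":0,"y":0,"z":-1,"ax":0,"ay":0,"az":0},
    {"x":0,"y":0,"z":-3.5,"ax":0,"ay":0,"az":0},
    {"x":0.8,"y":-2.5,"z":-6,"ax":0,"ay":0,"az":0},
    {"x":3,"y":-5,"z":-7,"ax":0,"ay":0,"az":0},
    {"x":6,"y":-7,"z":-7,"ax":0,"ay":0,"az":0},
  ],
)

```text
time_s: 29.92
ee_pos: [557.3, 50.6, 159.2]
ee_rot: [[-0.999, 0.03, 0.01], [0.03, 1.0, -0.001], [-0.01, -0.0, -1.0]]
force: [-0.2, -1.2, 0.3]
finger_gap: 0.598
```

drive_tool(
  commands=[
    {"x":2.5,"y":-2.5,"z":0,"ax":0,"ay":0,"az":0},
    {"x":5,"y":-5,"z":0,"ax":0,"ay":0,"az":0},
    {"x":7.5,"y":-7,"z":0,"ax":0,"ay":0,"az":0},
    {"x":10,"y":-9,"z":0,"ax":0,"ay":0,"az":0},
    {"x":12,"y":-10.5,"z":0,"ax":0,"ay":0,"az":0},
  ],
)

```text
time_s: 30.33
ee_pos: [428.7, -50.9, 156.4]
ee_rot: [[-1.0, 0.031, -0.0], [0.031, 1.0, -0.001], [0.0, -0.001, -1.0]]
force: [0.4, -0.5, 0.1]
finger_gap: 0.597
```

drive_tool(
  commands=[
    {"x":0.3,"y":-0.3,"z":0.5,"ax":0,"ay":0,"az":0},
    {"x":0.6,"y":-0.5,"z":1.5,"ax":0,"ay":0,"az":0},
    {"x":0.6,"y":-0.5,"z":2.5,"ax":0,"ay":0,"az":0},
    {"x":0.6,"y":-0.5,"z":3,"ax":0,"ay":0,"az":0},
    {"x":0.6,"y":-0.5,"z":3,"ax":0,"ay":0,"az":0},
  ],
)

```text
time_s: 30.75
ee_pos: [424.9, -53.4, 125.1]
ee_rot: [[-1.0, 0.028, -0.001], [0.028, 1.0, 0.0], [0.001, 0.0, -1.0]]
force: [0.3, -0.4, 1.4]
finger_gap: 0.6
```

```bash
python3 - <<'E'
from h import *
go(424.5,-61.5,66,-.028)
im=grab_frame('top')
for c,s in blobs(im,lambda r,g,b:(r<60)&(g<60)&(b<60)&(r-b<14),(265,198,310,285)): print('blk',c,s,onz('top',*c,106))
for c,s in blobs(im,orange,(400,180,530,270)): print('bar',c,s,onz('top',*c,42))
E
```

```text
t30.75 at [424.9 -53.4 125.1] yaw -0.028 shift cm [ 0.  -0.8  5.9] az -0.0 F [ 0.3 -0.4  1.4] gap 0.600 q7 1.57 tilt [-0.  0.]
blk [282.9 198. ] [265 198  36   2  37] [649.  126.2 106. ]
blk [286.  211.6] [279 204  16  16 188] [612.9 117.9 106. ]
blk [298.4 218.3] [296 213   4  13  23] [594.8  85.3 106. ]
blk [284.9 235.9] [278 229  16  15 187] [548.5 120.4 106. ]
blk [283.5 259.3] [276 252  16  16 190] [487.2 123.7 106. ]
bar [477.8 249.1] [472 248  13   3  37] [ 517.5 -404.7   42. ]
```

drive_tool(
  commands=[
    {"x":0,"y":-0.8,"z":1,"ax":0,"ay":0,"az":0},
    {"x":0,"y":-0.8,"z":2.5,"ax":0,"ay":0,"az":0},
    {"x":0,"y":-0.8,"z":4,"ax":0,"ay":0,"az":0},
    {"x":0,"y":-0.8,"z":5.4,"ax":0,"ay":0,"az":0},
    {"x":0,"y":-0.8,"z":5.8,"ax":0,"ay":0,"az":0},
  ],
)

```text
time_s: 31.22
ee_pos: [424.5, -61.4, 66.6]
ee_rot: [[-1.0, 0.028, -0.002], [0.028, 1.0, 0.0], [0.002, 0.0, -1.0]]
force: [-0.5, 1.0, -0.5]
finger_gap: 0.596
```

drive_tool(
  commands=[
    {"x":0,"y":0,"z":0,"ax":0,"ay":0,"az":0},
    {"x":0,"y":0,"z":0,"ax":0,"ay":0,"az":0},
    {"x":0,"y":0,"z":0,"ax":0,"ay":0,"az":0},
    {"x":0,"y":0,"z":0,"ax":0,"ay":0,"az":0},
    {"x":0,"y":0,"z":0,"ax":0,"ay":0,"az":0},
  ],
  hand=0.15,
  newtons=25,
)

```text
time_s: 31.63
ee_pos: [425.0, -61.7, 68.3]
ee_rot: [[-1.0, 0.029, 0.002], [0.029, 1.0, -0.0], [-0.002, -0.0, -1.0]]
force: [0.3, 0.0, 2.4]
finger_gap: 0.321
```

drive_tool(
  commands=[
    {"x":0,"y":0,"z":0,"ax":0,"ay":0,"az":0},
    {"x":0,"y":0,"z":-0.5,"ax":0,"ay":0,"az":0},
    {"x":0,"y":0,"z":-1.5,"ax":0,"ay":0,"az":0},
    {"x":0,"y":0,"z":-3.5,"ax":0,"ay":0,"az":0},
    {"x":0,"y":0,"z":-6,"ax":0,"ay":0,"az":0},
  ],
)

```text
time_s: 32.05
ee_pos: [422.9, -61.6, 127.5]
ee_rot: [[-1.0, 0.029, -0.004], [0.029, 1.0, 0.0], [0.004, 0.0, -1.0]]
force: [0.8, -0.4, -0.7]
finger_gap: 0.317
```

drive_tool(
  commands=[
    {"x":0,"y":0,"z":-2,"ax":0,"ay":0,"az":0},
    {"x":0,"y":0,"z":-4,"ax":0,"ay":0,"az":0},
    {"x":0,"y":0,"z":-5.8,"ax":0,"ay":0,"az":0},
    {"x":0,"y":0,"z":-6.5,"ax":0,"ay":0,"az":0},
    {"x":0,"y":0,"z":-6.5,"ax":0,"ay":0,"az":0},
  ],
)

```text
time_s: 32.47
ee_pos: [425.3, -61.9, 194.1]
ee_rot: [[-1.0, 0.029, 0.004], [0.029, 1.0, -0.001], [-0.004, -0.0, -1.0]]
force: [0.4, 0.2, -1.2]
finger_gap: 0.323
```

```bash
python3 - <<'E'
from h import *
go(532,223,190,-.028)
E
```

```text
t32.47 at [425.3 -61.9 194.1] yaw -0.029 shift cm [-9.8 28.8  0.4] az -0.001 F [ 0.4  0.2 -1.2] gap 0.323 q7 1.61 tilt [ 0. -0.]
```

drive_tool(
  commands=[
    {"x":-0.9,"y":2.8,"z":0,"ax":0,"ay":0,"az":0},
    {"x":-1.9,"y":5.8,"z":0,"ax":0,"ay":0,"az":0},
    {"x":-2.9,"y":8.8,"z":0,"ax":0,"ay":0,"az":0},
    {"x":-3.9,"y":11.8,"z":0,"ax":0,"ay":0,"az":0},
    {"x":-4.9,"y":14.8,"z":0,"ax":0,"ay":0,"az":0},
  ],
)

```text
time_s: 32.88
ee_pos: [477.0, 85.9, 191.2]
ee_rot: [[-1.0, 0.029, -0.003], [0.029, 1.0, -0.001], [0.003, -0.001, -1.0]]
force: [0.1, 0.5, -2.0]
finger_gap: 0.32
```

drive_tool(
  commands=[
    {"x":-1.3,"y":3.2,"z":0,"ax":0,"ay":0,"az":0},
    {"x":-2.6,"y":6.4,"z":0,"ax":0,"ay":0,"az":0},
    {"x":-3.8,"y":9.6,"z":0,"ax":0,"ay":0,"az":0},
    {"x":-4.7,"y":12.3,"z":0,"ax":0,"ay":0,"az":0},
    {"x":-5,"y":14,"z":0,"ax":0,"ay":0,"az":0},
  ],
)

```text
time_s: 33.3
ee_pos: [531.5, 227.1, 190.5]
ee_rot: [[-1.0, 0.025, -0.002], [0.025, 1.0, 0.001], [0.002, 0.001, -1.0]]
force: [0.0, -0.0, -0.8]
finger_gap: 0.318
```

drive_tool(
  commands=[
    {"x":0,"y":0,"z":2,"ax":0,"ay":0,"az":0},
    {"x":0,"y":0,"z":4,"ax":0,"ay":0,"az":0},
    {"x":0,"y":0,"z":6,"ax":0,"ay":0,"az":0},
    {"x":0,"y":0,"z":7.7,"ax":0,"ay":0,"az":0},
    {"x":0,"y":0,"z":8,"ax":0,"ay":0,"az":0},
  ],
)

```text
time_s: 33.72
ee_pos: [528.4, 221.8, 107.9]
ee_rot: [[-1.0, 0.028, -0.009], [0.028, 1.0, -0.004], [0.009, -0.004, -1.0]]
force: [-0.4, -0.2, -1.0]
finger_gap: 0.316
```

drive_tool(
  commands=[
    {"x":0,"y":0,"z":0,"ax":0,"ay":0,"az":0},
    {"x":0,"y":0,"z":0,"ax":0,"ay":0,"az":0},
    {"x":0,"y":0,"z":0,"ax":0,"ay":0,"az":0},
    {"x":0,"y":0,"z":0,"ax":0,"ay":0,"az":0},
    {"x":0,"y":0,"z":0,"ax":0,"ay":0,"az":0},
  ],
)

```text
time_s: 34.13
ee_pos: [532.3, 223.6, 113.6]
ee_rot: [[-1.0, 0.029, 0.002], [0.029, 1.0, 0.001], [-0.002, 0.001, -1.0]]
force: [0.3, 0.4, -0.5]
finger_gap: 0.315
```

```bash
python3 - <<'E'
from h import *
go(532,223,76,-.028)
E
```

```text
t34.13 at [532.3 223.6 113.6] yaw -0.029 shift cm [ 0.  -0.1  3.8] az -0.001 F [ 0.3  0.4 -0.5] gap 0.315 q7 1.04 tilt [0. 0.]
```

drive_tool(
  commands=[
    {"x":0,"y":0,"z":0.8,"ax":0,"ay":0,"az":0},
    {"x":0,"y":0,"z":1.6,"ax":0,"ay":0,"az":0},
    {"x":0,"y":0,"z":2.5,"ax":0,"ay":0,"az":0},
    {"x":0,"y":0,"z":3.2,"ax":0,"ay":0,"az":0},
    {"x":0,"y":0,"z":3.5,"ax":0,"ay":0,"az":0},
  ],
)

```text
time_s: 34.55
ee_pos: [530.9, 223.0, 76.2]
ee_rot: [[-1.0, 0.029, -0.002], [0.029, 1.0, -0.001], [0.002, -0.001, -1.0]]
force: [-1.7, -0.2, 15.4]
finger_gap: 0.318
```

drive_tool(
  commands=[
    {"x":0,"y":0,"z":0.1,"ax":0,"ay":0,"az":0},
    {"x":0,"y":0,"z":0.2,"ax":0,"ay":0,"az":0},
    {"x":0,"y":0,"z":0.3,"ax":0,"ay":0,"az":0},
    {"x":0,"y":0,"z":0.3,"ax":0,"ay":0,"az":0},
    {"x":0,"y":0,"z":0.3,"ax":0,"ay":0,"az":0},
  ],
)

```text
time_s: 34.97
ee_pos: [532.0, 223.1, 76.4]
ee_rot: [[-1.0, 0.029, 0.001], [0.029, 1.0, -0.0], [-0.001, -0.0, -1.0]]
force: [-3.0, -0.9, 11.2]
finger_gap: 0.315
```

drive_tool(
  commands=[
    {"x":0,"y":0,"z":0,"ax":0,"ay":0,"az":0},
    {"x":0,"y":0,"z":0,"ax":0,"ay":0,"az":0},
    {"x":0,"y":0,"z":0,"ax":0,"ay":0,"az":0},
    {"x":0,"y":0,"z":0,"ax":0,"ay":0,"az":0},
    {"x":0,"y":0,"z":0,"ax":0,"ay":0,"az":0},
  ],
  hand=0.6,
)

```text
time_s: 35.38
ee_pos: [531.5, 223.3, 74.3]
ee_rot: [[-1.0, 0.029, -0.001], [0.029, 1.0, -0.0], [0.001, -0.0, -1.0]]
force: [-0.6, -0.4, -0.4]
finger_gap: 0.587
```

drive_tool(
  commands=[
    {"x":0,"y":0,"z":-1,"ax":0,"ay":0,"az":0},
    {"x":0,"y":0,"z":-3.5,"ax":0,"ay":0,"az":0},
    {"x":0,"y":0,"z":-7,"ax":0,"ay":0,"az":0},
    {"x":0,"y":-2,"z":-10,"ax":0,"ay":0,"az":0},
    {"x":0,"y":-5,"z":-12,"ax":0,"ay":0,"az":0},
  ],
)

```text
time_s: 35.8
ee_pos: [531.1, 177.5, 198.4]
ee_rot: [[-1.0, 0.022, 0.005], [0.022, 1.0, 0.005], [-0.005, 0.005, -1.0]]
force: [1.0, 0.0, 0.4]
finger_gap: 0.6
```

drive_tool(
  commands=[
    {"x":0,"y":-4,"z":0,"ax":0,"ay":0,"az":0},
    {"x":0,"y":-8,"z":0,"ax":0,"ay":0,"az":0},
    {"x":0,"y":-12,"z":0,"ax":0,"ay":0,"az":0},
    {"x":0,"y":-16,"z":0,"ax":0,"ay":0,"az":0},
    {"x":0,"y":-20,"z":0,"ax":0,"ay":0,"az":0},
  ],
)

```text
time_s: 36.22
ee_pos: [524.3, -28.4, 195.6]
ee_rot: [[-1.0, 0.028, 0.001], [0.028, 1.0, -0.0], [-0.001, -0.0, -1.0]]
force: [0.3, 0.8, -0.0]
finger_gap: 0.606
```

drive_tool(
  commands=[
    {"x":0,"y":-4,"z":0,"ax":0,"ay":0,"az":0},
    {"x":0,"y":-8,"z":0,"ax":0,"ay":0,"az":0},
    {"x":0,"y":-12,"z":0,"ax":0,"ay":0,"az":0},
    {"x":0,"y":-16,"z":0,"ax":0,"ay":0,"az":0},
    {"x":0,"y":-19,"z":0,"ax":0,"ay":0,"az":0},
  ],
)

```text
time_s: 36.63
ee_pos: [518.1, -221.0, 195.5]
ee_rot: [[-0.999, 0.032, 0.0], [0.032, 0.999, -0.002], [-0.0, -0.002, -1.0]]
force: [1.3, -0.3, 0.5]
finger_gap: 0.598
```

```bash
python3 - <<'E'
from h import *
go(518,-405,120,-.029)
im=grab_frame('top')
for c,s in blobs(im,red,(225,150,330,310)): print('red',c,s,onz('top',*c,93))
for c,s in blobs(im,orange,(380,150,560,315)): print('bar',c,s,onz('top',*c,42))
cv2.imwrite('pics/t5.png',cv2.resize(im[180:320,200:540],None,fx=2.35,fy=2.35,interpolation=cv2.INTER_CUBIC)[:,:,::-1])
E
```

```text
t36.63 at [ 518.1 -221.   195.5] yaw -0.032 shift cm [ -0.6 -18.4   7.6] az -0.003 F [ 1.3 -0.3  0.5] gap 0.598 q7 1.86 tilt [ 0. -0.]
red [246.5 243.8] [242 239  10  10  74] [529.4 222.8  93. ]
red [245.2 262.5] [241 258  10  10  79] [479.9 225.6  93. ]
```

View pics/t5.png

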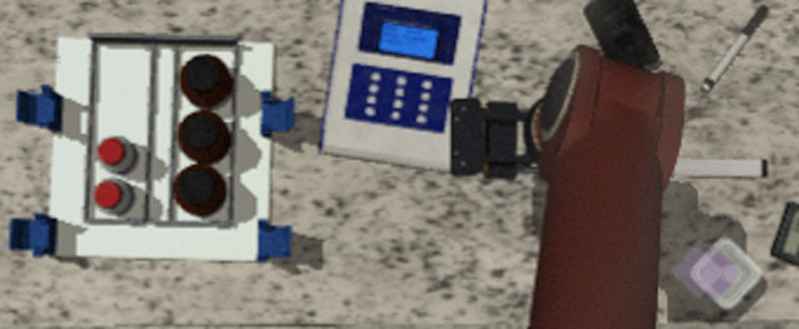

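drive_tool(
  commands=[
    {"x":-0.1,"y":-4,"z":0,"ax":0,"ay":0,"az":0},
    {"x":-0.2,"y":-8,"z":0.5,"ax":0,"ay":0,"az":0},
    {"x":-0.4,"y":-12,"z":1.5,"ax":0,"ay":0,"az":0},
    {"x":-0.5,"y":-15.5,"z":3,"ax":0,"ay":0,"az":0},
    {"x":-0.5,"y":-18,"z":5,"ax":0,"ay":0,"az":0},
  ],
)

```text
time_s: 37.1
ee_pos: [518.8, -401.6, 146.1]
ee_rot: [[-0.999, 0.032, 0.003], [0.032, 0.999, -0.005], [-0.003, -0.005, -1.0]]
force: [-0.3, -0.1, 0.2]
finger_gap: 0.605
```

drive_tool(
  commands=[
    {"x":0,"y":0,"z":0.5,"ax":0,"ay":0,"az":0},
    {"x":0,"y":0,"z":1.5,"ax":0,"ay":0,"az":0},
    {"x":0,"y":0,"z":2.5,"ax":0,"ay":0,"az":0},
    {"x":0,"y":0,"z":2.5,"ax":0,"ay":0,"az":0},
    {"x":0,"y":0,"z":2.5,"ax":0,"ay":0,"az":0},
  ],
)

```text
time_s: 37.52
ee_pos: [519.7, -394.2, 119.6]
ee_rot: [[-1.0, 0.026, -0.0], [0.026, 1.0, 0.002], [0.0, 0.002, -1.0]]
force: [-0.7, 0.5, -0.0]
finger_gap: 0.601
```

```bash
python3 - <<'E'
from h import *
go(518.7,-405.7,19.5,-.029)
im=grab_frame('scene')
for c,s in blobs(im,orange,(380,200,560,400)): print('bar',c,s,onz('scene',*c,26))
cv2.imwrite('pics/s6.png',cv2.resize(im[200:360,380:580],None,fx=4,fy=3.7,interpolation=cv2.INTER_CUBIC)[:,:,::-1])
E
```

```text
t37.52 at [ 519.7 -394.2  119.6] yaw -0.026 shift cm [ 0.1 -1.2 10. ] az 0.003 F [-0.7  0.5 -0. ] gap 0.601 q7 2.12 tilt [-0.  0.]
bar [471.4 264.6] [469 259   6  10  19] [ 764.4 -348.6   26. ]
bar [455.6 319.6] [448 312  16  15 167] [ 516.  -405.9   26. ]
```

View pics/s6.png

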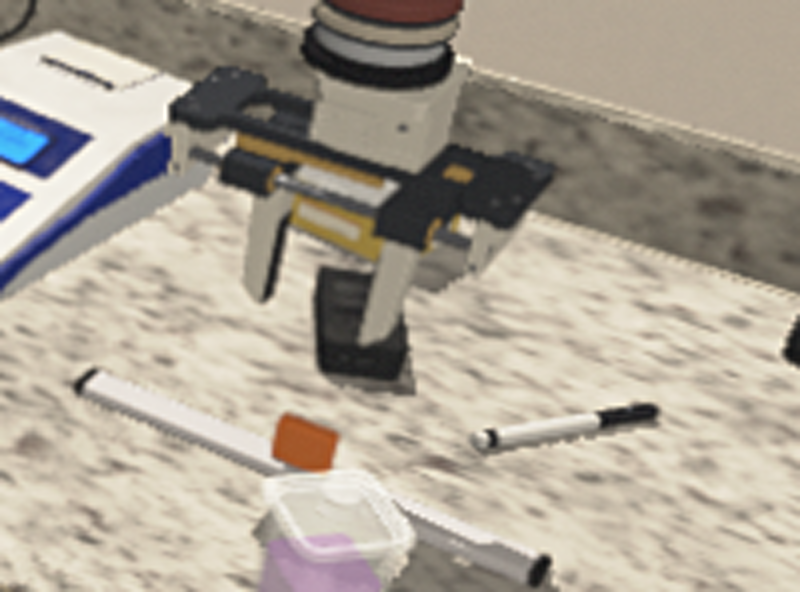

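drive_tool(
  commands=[
    {"x":0.1,"y":-0.5,"z":1,"ax":0,"ay":0,"az":0},
    {"x":0.1,"y":-0.8,"z":2.5,"ax":0,"ay":0,"az":0},
    {"x":0.1,"y":-0.8,"z":4,"ax":0,"ay":0,"az":0},
    {"x":0.1,"y":-0.8,"z":5,"ax":0,"ay":0,"az":0},
    {"x":0.1,"y":-0.8,"z":5,"ax":0,"ay":0,"az":0},
  ],
)

```text
time_s: 37.98
ee_pos: [516.3, -403.4, 67.2]
ee_rot: [[-1.0, 0.028, -0.004], [0.028, 1.0, 0.003], [0.004, 0.003, -1.0]]
force: [-0.4, 0.1, -0.8]
finger_gap: 0.6
```

drive_tool(
  commands=[
    {"x":0,"y":0,"z":0,"ax":0,"ay":0,"az":0},
    {"x":0,"y":0,"z":0,"ax":0,"ay":0,"az":0},
    {"x":0,"y":0,"z":0,"ax":0,"ay":0,"az":0},
    {"x":0,"y":0,"z":0,"ax":0,"ay":0,"az":0},
    {"x":0,"y":0,"z":0,"ax":0,"ay":0,"az":0},
  ],
)

```text
time_s: 38.4
ee_pos: [518.0, -404.8, 70.4]
ee_rot: [[-1.0, 0.029, 0.001], [0.029, 1.0, -0.001], [-0.001, -0.001, -1.0]]
force: [-0.3, -0.8, -0.1]
finger_gap: 0.597
```

```bash
python3 - <<'E'
from h import *
go(518.4,-405.7,19.5,-.029)
E
```

```text
t38.40 at [ 518.  -404.8   70.4] yaw -0.029 shift cm [-0.  -0.1  5.1] az 0.0 F [-0.3 -0.8 -0.1] gap 0.597 q7 2.13 tilt [ 0. -0.]
```

drive_tool(
  commands=[
    {"x":0,"y":-0.1,"z":1.5,"ax":0,"ay":0,"az":0},
    {"x":0,"y":-0.1,"z":3,"ax":0,"ay":0,"az":0},
    {"x":0,"y":-0.1,"z":4.3,"ax":0,"ay":0,"az":0},
    {"x":0,"y":-0.1,"z":4.9,"ax":0,"ay":0,"az":0},
    {"x":0,"y":-0.1,"z":5,"ax":0,"ay":0,"az":0},
  ],
)

```text
time_s: 38.82
ee_pos: [516.7, -404.8, 18.1]
ee_rot: [[-1.0, 0.029, -0.002], [0.029, 1.0, 0.002], [0.003, 0.002, -1.0]]
force: [-0.8, -0.7, 0.3]
finger_gap: 0.602
```

drive_tool(
  commands=[
    {"x":0,"y":0,"z":0,"ax":0,"ay":0,"az":0},
    {"x":0,"y":0,"z":0,"ax":0,"ay":0,"az":0},
    {"x":0,"y":0,"z":0,"ax":0,"ay":0,"az":0},
    {"x":0,"y":0,"z":0,"ax":0,"ay":0,"az":0},
    {"x":0,"y":0,"z":0,"ax":0,"ay":0,"az":0},
  ],
  hand=0.2,
  newtons=40,
)

```text
time_s: 39.23
ee_pos: [518.2, -405.9, 20.6]
ee_rot: [[-1.0, 0.029, 0.001], [0.029, 1.0, -0.001], [-0.001, -0.001, -1.0]]
force: [0.0, -0.1, 2.0]
finger_gap: 0.384
```

drive_tool(
  commands=[
    {"x":0,"y":0,"z":0,"ax":0,"ay":0,"az":0},
    {"x":0,"y":0,"z":-0.5,"ax":0,"ay":0,"az":0},
    {"x":0,"y":0,"z":-2,"ax":0,"ay":0,"az":0},
    {"x":0,"y":0,"z":-4.5,"ax":0,"ay":0,"az":0},
    {"x":0,"y":0,"z":-7.5,"ax":0,"ay":0,"az":0},
  ],
)

```text
time_s: 39.65
ee_pos: [515.8, -404.3, 93.2]
ee_rot: [[-1.0, 0.029, -0.005], [0.029, 1.0, 0.004], [0.005, 0.003, -1.0]]
force: [0.1, -0.9, -1.7]
finger_gap: 0.381
```

drive_tool(
  commands=[
    {"x":0,"y":0,"z":-3,"ax":0,"ay":0,"az":0},
    {"x":0,"y":0,"z":-6,"ax":0,"ay":0,"az":0},
    {"x":0,"y":0,"z":-9,"ax":0,"ay":0,"az":0},
    {"x":0,"y":0,"z":-12,"ax":0,"ay":0,"az":0},
    {"x":0,"y":0,"z":-14,"ax":0,"ay":0,"az":0},
  ],
)

```text
time_s: 40.07
ee_pos: [518.0, -405.9, 237.9]
ee_rot: [[-1.0, 0.029, 0.002], [0.029, 1.0, -0.002], [-0.003, -0.002, -1.0]]
force: [0.7, -0.6, -1.5]
finger_gap: 0.384
```

```bash
python3 - <<'E'
from h import *
go(431,175.7,230,-.028)
E
```

```text
t40.07 at [ 518.  -405.9  237.9] yaw -0.029 shift cm [10.4 57.9  0.7] az -0.001 F [ 0.7 -0.6 -1.5] gap 0.384 q7 2.14 tilt [ 0. -0.]
```

drive_tool(
  commands=[
    {"x":0.3,"y":2,"z":0,"ax":0,"ay":0,"az":0},
    {"x":0.9,"y":5,"z":0,"ax":0,"ay":0,"az":0},
    {"x":1.6,"y":9,"z":0,"ax":0,"ay":0,"az":0},
    {"x":2.3,"y":13,"z":0,"ax":0,"ay":0,"az":0},
    {"x":3,"y":17,"z":0,"ax":0,"ay":0,"az":0},
  ],
)

```text
time_s: 40.48
ee_pos: [491.3, -233.0, 234.4]
ee_rot: [[-1.0, 0.03, -0.001], [0.03, 1.0, 0.0], [0.001, 0.0, -1.0]]
force: [1.2, 0.1, -2.2]
finger_gap: 0.383
```

drive_tool(
  commands=[
    {"x":0.7,"y":3.6,"z":0,"ax":0,"ay":0,"az":0},
    {"x":1.3,"y":7.2,"z":0,"ax":0,"ay":0,"az":0},
    {"x":2,"y":10.8,"z":0,"ax":0,"ay":0,"az":0},
    {"x":2.7,"y":14.4,"z":0,"ax":0,"ay":0,"az":0},
    {"x":3.4,"y":18,"z":0,"ax":0,"ay":0,"az":0},
  ],
)

```text
time_s: 40.9
ee_pos: [462.5, -52.2, 234.7]
ee_rot: [[-1.0, 0.029, -0.001], [0.029, 1.0, -0.0], [0.001, -0.0, -1.0]]
force: [1.3, 0.4, -1.8]
finger_gap: 0.382
```

drive_tool(
  commands=[
    {"x":0.7,"y":3.6,"z":0,"ax":0,"ay":0,"az":0},
    {"x":1.3,"y":7.2,"z":0,"ax":0,"ay":0,"az":0},
    {"x":2,"y":10.8,"z":0,"ax":0,"ay":0,"az":0},
    {"x":2.7,"y":14,"z":0,"ax":0,"ay":0,"az":0},
    {"x":3.3,"y":17,"z":0,"ax":0,"ay":0,"az":0},
  ],
)

```text
time_s: 41.32
ee_pos: [434.3, 118.9, 234.7]
ee_rot: [[-1.0, 0.027, -0.001], [0.027, 1.0, -0.0], [0.001, -0.0, -1.0]]
force: [0.2, 0.3, -2.0]
finger_gap: 0.384
```

drive_tool(
  commands=[
    {"x":0.3,"y":2.5,"z":0,"ax":0,"ay":0,"az":0},
    {"x":0.6,"y":4.5,"z":0,"ax":0,"ay":0,"az":0},
    {"x":0.7,"y":5.6,"z":1,"ax":0,"ay":0,"az":0},
    {"x":0.7,"y":5.9,"z":3,"ax":0,"ay":0,"az":0},
    {"x":0.7,"y":5.9,"z":5,"ax":0,"ay":0,"az":0},
  ],
)

```text
time_s: 41.73
ee_pos: [430.2, 178.0, 184.7]
ee_rot: [[-1.0, 0.026, 0.002], [0.026, 1.0, 0.001], [-0.002, 0.001, -1.0]]
force: [0.9, -0.5, -2.4]
finger_gap: 0.385
```

drive_tool(
  commands=[
    {"x":0,"y":0,"z":1,"ax":0,"ay":0,"az":0},
    {"x":0,"y":0,"z":2.5,"ax":0,"ay":0,"az":0},
    {"x":0,"y":0,"z":4,"ax":0,"ay":0,"az":0},
    {"x":0,"y":0,"z":5,"ax":0,"ay":0,"az":0},
    {"x":0,"y":0,"z":5,"ax":0,"ay":0,"az":0},
  ],
)

```text
time_s: 42.15
ee_pos: [428.6, 175.2, 132.9]
ee_rot: [[-1.0, 0.029, -0.005], [0.029, 1.0, -0.002], [0.005, -0.002, -1.0]]
force: [-0.3, 0.3, -1.1]
finger_gap: 0.385
```

drive_tool(
  commands=[
    {"x":0,"y":0,"z":0,"ax":0,"ay":0,"az":0},
    {"x":0,"y":0,"z":0,"ax":0,"ay":0,"az":0},
    {"x":0,"y":0,"z":0,"ax":0,"ay":0,"az":0},
    {"x":0,"y":0,"z":0,"ax":0,"ay":0,"az":0},
    {"x":0,"y":0,"z":0,"ax":0,"ay":0,"az":0},
  ],
)

```text
time_s: 42.57
ee_pos: [430.6, 176.3, 135.2]
ee_rot: [[-1.0, 0.029, 0.001], [0.029, 1.0, 0.0], [-0.001, 0.0, -1.0]]
force: [0.4, 0.5, -1.4]
finger_gap: 0.383
```

```bash
python3 - <<'E'
from h import *
go(431,175.7,75,-.028)
im=grab_frame('scene')
cv2.imwrite('pics/s7.png',cv2.resize(im[170:310,190:350],None,fx=5,fy=4.2,interpolation=cv2.INTER_CUBIC)[:,:,::-1])
E
```

```text
t42.57 at [430.6 176.3 135.2] yaw -0.029 shift cm [-0.  -0.1  6. ] az -0.001 F [ 0.4  0.5 -1.4] gap 0.383 q7 0.96 tilt [0. 0.]
```

View pics/s7.png

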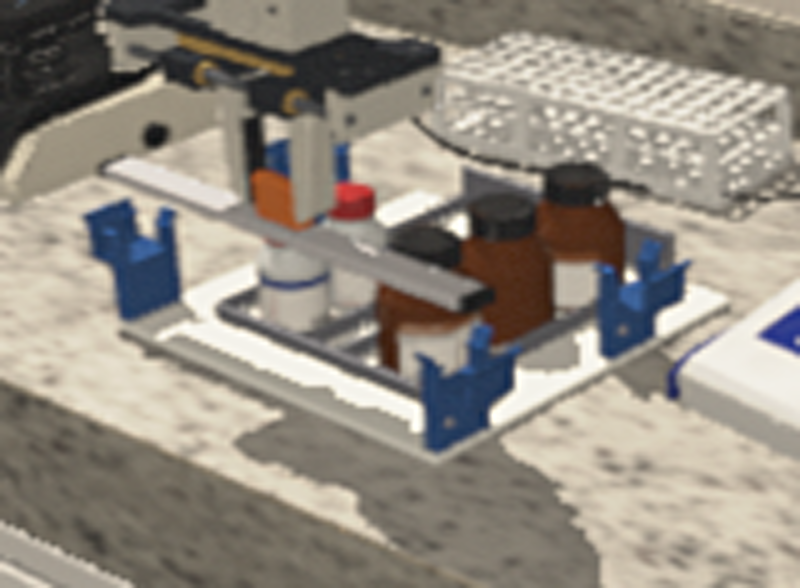

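drive_tool(
  commands=[
    {"x":-0.1,"y":0,"z":1,"ax":0,"ay":0,"az":0},
    {"x":-0.1,"y":0,"z":2,"ax":0,"ay":0,"az":0},
    {"x":-0.1,"y":0,"z":3,"ax":0,"ay":0,"az":0},
    {"x":-0.1,"y":0,"z":3.5,"ax":0,"ay":0,"az":0},
    {"x":-0.1,"y":0,"z":3.7,"ax":0,"ay":0,"az":0},
  ],
)

```text
time_s: 43.03
ee_pos: [430.9, 176.0, 97.1]
ee_rot: [[-1.0, 0.029, -0.001], [0.029, 1.0, -0.001], [0.001, -0.001, -1.0]]
force: [-0.6, 0.2, -1.4]
finger_gap: 0.382
```

drive_tool(
  commands=[
    {"x":0,"y":0,"z":0.4,"ax":0,"ay":0,"az":0},
    {"x":0,"y":0,"z":0.8,"ax":0,"ay":0,"az":0},
    {"x":0,"y":0,"z":1.2,"ax":0,"ay":0,"az":0},
    {"x":0,"y":0,"z":1.5,"ax":0,"ay":0,"az":0},
    {"x":0,"y":0,"z":1.7,"ax":0,"ay":0,"az":0},
  ],
)

```text
time_s: 43.45
ee_pos: [431.3, 176.2, 80.4]
ee_rot: [[-1.0, 0.029, -0.0], [0.029, 1.0, -0.0], [0.0, -0.0, -1.0]]
force: [0.5, -0.5, -0.6]
finger_gap: 0.385
```

```bash
python3 - <<'E'
from h import *
go(431.5,176,75,-.028)
E
```

```text
t43.45 at [431.3 176.2  80.4] yaw -0.029 shift cm [-0.  -0.   0.5] az -0.001 F [ 0.5 -0.5 -0.6] gap 0.385 q7 0.93 tilt [-0. -0.]
```

drive_tool(
  commands=[
    {"x":0,"y":0,"z":0.2,"ax":0,"ay":0,"az":0},
    {"x":0,"y":0,"z":0.3,"ax":0,"ay":0,"az":0},
    {"x":0,"y":0,"z":0.4,"ax":0,"ay":0,"az":0},
    {"x":0,"y":0,"z":0.5,"ax":0,"ay":0,"az":0},
    {"x":0,"y":0,"z":0.5,"ax":0,"ay":0,"az":0},
  ],
)

```text
time_s: 43.87
ee_pos: [431.3, 176.2, 75.6]
ee_rot: [[-1.0, 0.029, -0.0], [0.029, 1.0, -0.0], [0.0, -0.0, -1.0]]
force: [0.5, -0.4, -0.9]
finger_gap: 0.382
```

drive_tool(
  commands=[
    {"x":0,"y":0,"z":0.1,"ax":0,"ay":0,"az":0},
    {"x":0,"y":0,"z":0.1,"ax":0,"ay":0,"az":0},
    {"x":0,"y":0,"z":0.1,"ax":0,"ay":0,"az":0},
    {"x":0,"y":0,"z":0.1,"ax":0,"ay":0,"az":0},
    {"x":0,"y":0,"z":0.1,"ax":0,"ay":0,"az":0},
  ],
)

```text
time_s: 44.28
ee_pos: [431.4, 176.2, 75.4]
ee_rot: [[-1.0, 0.029, 0.001], [0.029, 1.0, -0.0], [-0.001, -0.0, -1.0]]
force: [-0.8, 0.5, 5.0]
finger_gap: 0.384
```

Contact at seat height. Release, lift clear, and check.

drive_tool(
  commands=[
    {"x":0,"y":0,"z":0,"ax":0,"ay":0,"az":0},
    {"x":0,"y":0,"z":0,"ax":0,"ay":0,"az":0},
    {"x":0,"y":0,"z":0,"ax":0,"ay":0,"az":0},
    {"x":0,"y":0,"z":0,"ax":0,"ay":0,"az":0},
    {"x":0,"y":0,"z":0,"ax":0,"ay":0,"az":0},
  ],
  hand=0.65,
)

```text
time_s: 44.7
ee_pos: [431.4, 176.2, 74.6]
ee_rot: [[-1.0, 0.029, -0.0], [0.029, 1.0, 0.0], [0.0, 0.0, -1.0]]
force: [-0.6, 0.2, 0.8]
finger_gap: 0.641
```

drive_tool(
  commands=[
    {"x":0,"y":0,"z":-0.5,"ax":0,"ay":0,"az":0},
    {"x":0,"y":0,"z":-2,"ax":0,"ay":0,"az":0},
    {"x":0,"y":0,"z":-5,"ax":0,"ay":0,"az":0},
    {"x":0,"y":0,"z":-9,"ax":0,"ay":0,"az":0},
    {"x":0,"y":0,"z":-13,"ax":0,"ay":0,"az":0},
  ],
)

```text
time_s: 45.12
ee_pos: [430.4, 175.8, 205.9]
ee_rot: [[-1.0, 0.028, -0.002], [0.028, 1.0, -0.001], [0.002, -0.001, -1.0]]
force: [2.0, -0.0, 0.3]
finger_gap: 0.648
```

drive_tool(
  commands=[
    {"x":0,"y":-3,"z":-1,"ax":0,"ay":0,"az":0},
    {"x":0,"y":-7,"z":-1,"ax":0,"ay":0,"az":0},
    {"x":0,"y":-11,"z":-1,"ax":0,"ay":0,"az":0},
    {"x":0,"y":-15,"z":-1,"ax":0,"ay":0,"az":0},
    {"x":0,"y":-19,"z":-1,"ax":0,"ay":0,"az":0},
  ],
)

```text
time_s: 45.53
ee_pos: [425.4, -15.4, 215.3]
ee_rot: [[-1.0, 0.028, 0.001], [0.028, 1.0, -0.0], [-0.001, -0.0, -1.0]]
force: [0.8, 0.9, 0.2]
finger_gap: 0.65
```

drive_tool(
  commands=[
    {"x":-1,"y":-3.8,"z":0,"ax":0,"ay":0,"az":0},
    {"x":-2,"y":-7.6,"z":0,"ax":0,"ay":0,"az":0},
    {"x":-3,"y":-11.4,"z":0,"ax":0,"ay":0,"az":0},
    {"x":-4,"y":-15,"z":0,"ax":0,"ay":0,"az":0},
    {"x":-4.5,"y":-17,"z":0,"ax":0,"ay":0,"az":0},
  ],
)

```text
time_s: 45.95
ee_pos: [466.0, -190.3, 215.0]
ee_rot: [[-0.999, 0.034, 0.001], [0.034, 0.999, -0.003], [-0.001, -0.003, -1.0]]
force: [-0.6, 0.5, -0.6]
finger_gap: 0.65
```

drive_tool(
  commands=[
    {"x":0,"y":0,"z":0,"ax":0,"ay":0,"az":0},
    {"x":0,"y":0,"z":0,"ax":0,"ay":0,"az":0},
    {"x":0,"y":0,"z":0,"ax":0,"ay":0,"az":0},
    {"x":0,"y":0,"z":0,"ax":0,"ay":0,"az":0},
    {"x":0,"y":0,"z":0,"ax":0,"ay":0,"az":0},
  ],
)

```text
time_s: 46.37
ee_pos: [465.9, -183.2, 214.8]
ee_rot: [[-1.0, 0.026, -0.0], [0.026, 1.0, 0.001], [0.0, 0.001, -1.0]]
force: [-0.7, 0.0, 0.9]
finger_gap: 0.655
```

```bash
python3 - <<'E'
from h import *
o=observe();print(o['time_s'],o['ee_pos'],o['dq'])
t=grab_frame('top');im=grab_frame('scene')
for c,s in blobs(t,orange,(200,180,340,310)): print('bar',c,s,onz('top',*c,97))
for c,s in blobs(t,red,(225,150,330,310)): print('red',c,s,onz('top',*c,93))
a=cv2.resize(im[170:310,190:350],(400,350),interpolation=cv2.INTER_CUBIC)
b=cv2.resize(t[185:310,200:343],(400,350),interpolation=cv2.INTER_CUBIC)
cv2.imwrite('pics/f1.png',np.hstack([a,b])[:,:,::-1])
E
```

```text
46.3667 [ 465.9 -183.2  214.8] [ 0.  0.  0. -0.  0. -0.  0.]
bar [264.2 281.4] [258 280  13   4  48] [430.3 174.7  97. ]
red [246.5 243.7] [242 239  10  10  75] [529.4 223.   93. ]
red [245.1 262.4] [241 258  10  10  77] [480.1 225.9  93. ]
```

View pics/f1.png

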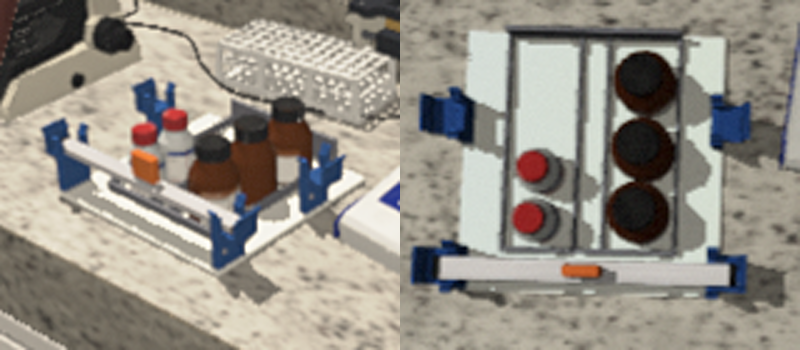

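```bash
python3 -c "
from bench import *
print(finish_job())"
```

```text
the job is handed in; nothing more can be done
None
```

The rack is restocked and the job is handed in at about 46 s of robot time; no verdict was reported.

- **What I did:**
  - I lifted the bar out of the rear brackets and laid it on the worktop.
  - I pulled both old bottles forward; by the camera they stand about 5 mm from the front lip.
  - Three new bottles were on the worktop. The two amber ones went behind the old amber and the red one behind the old red.
  - I then laid the bar in the front brackets.
- **Last checks:**
  - The final scene and top pictures show all five bottles upright in the right lanes and the bar down in both front brackets.
  - The bar met its support at seat height, and its grip measured (430, 175) mm against an expected (431, 176) mm.
  - The arm is clear of everything and was at rest.
- **Small disagreements:**
  - The last amber bottle brushed the lane wall with about 4 N as it went in. It stood straight after release.
  - The camera and the robot positions agreed to within 2 to 4 mm.
- **Not measured:** I did not measure the staining jar and culture dish again at the end. The arm never went to them, and the jar looked unmoved in later pictures.

I viewed 15 pictures, one over the budget of 14.

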